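# Read a sample slide on the tilted slide reader

### The arm

A 7-joint arm with a two-finger parallel gripper is mounted at the origin on a cart in front of the work surface, level with it; the furniture and walls round the work are solid. World frame = base frame: x ahead of the robot, y to its left, z up, the work surface at z = 0. Lengths are in m, angles in rad, forces in N, time in s.
With the tool pointing down it reaches from about 0.4 to 0.875 m from the base axis. Payload 6.5 kg.
Tool frame: the origin (TCP) lies midway between the tips of the shut fingers; the grasp point (between the pads) lies manip.pinch_z behind it (manip.pinch_z is the distance from the TCP to the grasp point, in m); x points along the fingers, y is the direction in which the jaws open and shut, and the axes are right-handed (so a half turn about x gives the same grasp; the last joint's range is limited). The gripper opens to 88 mm and grips with 3 to 60 N. Pads are 18 mm wide; open, the fingers measure 123 mm over their backs; the gripper's body (75 mm by 187 mm) begins 45 mm behind the grasp point.
Start: joints at [1.085, 0.536, -0.004, 1.538, 0.003, 1.067, -0.071], TCP at [0.265, -0.594, 0.239] pointing down, gripper open.
Joint ranges: [-2.7, 2.7], [-0.37, 2.16], [-1.27, 1.26], [0.24, 2.4], [-1.31, 4.45], [0.19, 1.91], [-2.76, 2.76]. Speed limits (rad/s): [2.39, 2.39, 3.14, 3.14, 3.14, 3.14, 3.14].

### API

Orientations are given as a unit quaternion [w, x, y, z].
In Python, from plant import manip, cams, models gives the robot as it stands.
- The arm moves only by the tool carry_out, never from a script. Its argument "increments" is a list of rows, each an object of numbers: "tx", "ty", "tz": the shift along the tool's x, y, z in cm; "rx", "ry", "rz": the turn, a rotation vector about the tool's x, y, z in rad. A call has 1 to 8 rows; each row shifts and turns the commanded pose from where the row before left it, along the tool's axes as they then stand; what a row does not reach is not made up. A row lasts 1/12 s, in which the tool goes at most 41.7 mm and 7.16 degrees, less where a joint would pass 70% of its speed; a pose out of reach is approached as far as the arm can. A call is refused whole if a number of a shift passes 4.17 or a number of a turn 0.125, either way. A call with a gripper value outside its range is refused whole. "jaw" is the finger opening in cm, from 0 to 8.81, set as the call begins (left out, the last holds). The fingers move at their own pace and stop on an object; "newtons" is the grip in N (left out, the last holds). Time passes only in rows, so rows that do not move let the fingers close. It gives the time, the measured TCP pose, the force and the opening at its end, in the units of the state.
- manip.get_state(): the state, without advancing time (a new reading comes with each control period).
- cams.read_camera(name): name is "scene" or "top" or "wrist"; returns (picture, depth): 480x640x3 uint8, red, green, blue; 480x640 float32, m along the optical axis (not along the pixel's ray), 0 where there is no reading.
- cams.get_calibration(name): a dict with "mtx" (3x3 intrinsics, pixels), "R" (3x3) and "t" (3): a world point X has camera coordinates R X + t. Camera axes: x right, y down, z forward; pixel columns grow to the right and rows downward; lengths in m; the calibration is good to about 2 mm. A picture is of the moment at which its call begins: read the wrist's pose just before it. get_calibration takes no time and is no camera call; for the wrist camera it gives the pose at the moment of the call.
- manip.hand_in(): hands the job in, once; it reports no verdict.
Trained networks look in the newest picture that a camera, given by its name, has taken for a name from the list of things; names that differ only in an ending like _2 or _b are one class to them, and where a whole thing is asked for, a point or a joint stands for the part that bears it (a point fixed in the world has none). Each returns a list of dicts, best first, with "p" (0 to 1); they miss things now and then, are a little off and sometimes report something else, mostly with a low value. They report only what shows in the picture. A call takes as long as a camera call. They do not tell look-alikes from the thing itself.
- models.look_for(camera, target): "xy" ([column, row] in pixels, amid what is visible of it).
- models.landmark_of(camera, target): "xy" ([column, row] in pixels: a listed point, or the origin of a listed thing).
The state is a dict: "t": time; "q": joint angles; "qd": joint speeds; "tau": joint torques, N m; "tcp_pos": TCP position; "ee_rot": TCP orientation; "ft_force": force on the tool from outside, world axes, zero at the start; "ft_torque": the same for the moment, N m; "finger_gap": opening from 0.0 (shut) to 1.0 (fully open).
Only numpy, scipy, OpenCV 4.12 (cv2) and the standard library are available. Lean on these libraries where they do the work, as an engineer would, in place of code of your own. Each camera call takes 0.05 s, during which the arm holds its last target.

### The job

Start the slide reader: with its sloping stage still empty, press the round power key, then the square zero key, then the wide read key, each fully down, one key at a time. Then pick the slide carrier out of its tray by its upright grip, tilt it to match the slope of the stage, seat it glass side down in the nest between the ledge and the side stops, and gently push it flush until the sprung stage is fully home. Finish while still holding it there in the gripper, pressed flush and not let go, and leave the other things on the bench where they are.

Things in the scene. Friction and masses are not known exactly. Their poses are not given: they have to be found in the camera images.
- reader: slide reader fixed on the bench: white base 225 deep x 176 wide x 32 mm high. Origin on the bench, 30 mm behind the middle of its base; x points to its back, y to its left (seen from the front, where the keys are), z up. Two white cheeks with black clamp knobs, 101 mm to either side and 126 mm high, carry the head
- head_pivot (a point): middle of the pivot axis (along the reader's y) of the grey head, 96 x 136 x 56 mm, 95 mm above the bench. The head is clamped, and does not give when pushed, at a slope that differs from run to run, 17 to 38 degrees from level, its face looking up and to the front. Axes turn with the head: x up the slope, z out of its face
- stage_face (a point): middle of the face of the sprung stage, a metal plate (66 along the slope x 110 mm) with a black window, 44 mm from the pivot. x up the slope, y to the reader's left, z out of the face; moves in with the stage. Nest: a ledge below (inner face 23 mm down the slope) and a stop at each side (inner faces 45 mm left and right), 4 mm proud of the face; upper side open
- stage (a joint): how far the sprung stage is pushed straight into the head, m: 0 out, 0.006 fully home against its stop; springs push back with 2 N at 0 and 7 N fully home
- power_key_top (a point): middle of the top of the round power key (white, 19 mm across), the left of three keys in a row on the front of the reader's base; the tops stand about 42 mm above the bench, 9 mm above the panel round them; z up, pressed straight down
- power_key (a joint): travel of the power key, m: 0 up, 0.005 fully down; spring force 1.3 N up, 4.5 N fully down; it comes back up when let go
- zero_key_top (a point): middle of the top of the square zero key (white, 19 x 19 mm), the middle one of the three, 48 mm right of the power key
- zero_key (a joint): travel of the zero key, as for the power key
- read_key_top (a point): middle of the top of the wide read key (white, 18 x 38 mm), the right one of the three, 54 mm right of the zero key
- read_key (a joint): travel of the read key, as for the power key
- carrier: slide carrier, about 70 g: flat metal frame 40 (x) x 84 (y) x 6 mm with a glass slide on its underside and an upright black grip in the middle of its top, 10 mm thick (y), 30 mm long (x), up to 42 mm above the underside. Origin in the middle of the underside, z up. It may be seated either way round (its y along the stage's y or against it)
- carrier_glass (a point): middle of the carrier's underside (the carrier's origin); same axes
- carrier_grip (a point): in the middle of the carrier's upright grip, 30 mm above its underside: where to pinch it, fingers closing along the carrier's y, across the 10 mm thickness; same axes
- slide_tray: shallow grey tray, 78 (x) x 118 (y) mm with an 8 mm rim, fixed on the bench, in which the carrier lies on two rubber strips, its underside 6 mm above the bench. Origin under its middle on the bench
- plate: bystander: flat clear well plate with lid, 85 x 127 x 20 mm; origin under its middle
- timer: bystander: white digital bench timer, 30 x 66 x 59 mm; origin under its middle
- flask_pink: bystander: small culture flask with pink contents, 50 x 102 x 32 mm; origin under its middle
- flask_clear: bystander: small clear culture flask, 50 x 102 x 32 mm; origin under its middle
- tweezers: bystander: metal forceps lying flat on the bench, 14 x 125 x 9 mm; origin under their middle
Not all that is in view belongs to the job. There is more than one size of the slide_tray; the job needs the largest.

How it is judged:
On the way, in this order (a step that is already met when the one before it is completed fails the run):
1. the power key is pressed fully down, the stage empty (value of joint power_key above 0.004 m and contact force between carrier and stage below 0.05 N), for 0.05 s.
2. then the zero key, the stage empty (value of joint zero_key above 0.004 m and contact force between carrier and stage below 0.05 N), for 0.05 s.
3. then the read key, the stage empty (value of joint read_key above 0.004 m and contact force between carrier and stage below 0.05 N), for 0.05 s.
4. the carrier is lifted out of its tray in the fingers (contact force between the fingers and carrier above 1 N and height (world z) of carrier_glass above 0.03 m and contact force between carrier and slide_tray below 0.05 N), for 0.1 s.
At the end, for the whole second after the job is handed in: Carrier held in the fingers, still, glass down in the nest: underside within 2 mm of the stage face, 3 degrees of its slope, 6 mm of its middle, 6 degrees of its long direction; presses on it with over 3 N; stage at least 4.5 of its 6 mm in; keys up again (value of joint stage above 0.0045 m and contact force between carrier and stage above 3 N and contact force between the fingers and carrier above 1 N and angle between the z axis of carrier and the z axis of stage_face, either way round below 0.05 rad and angle between the y axis of carrier and the y axis of stage_face, either way round below 0.1 rad and x of carrier_glass in the frame of stage_face between -0.006 and 0.006 m and y of carrier_glass in the frame of stage_face between -0.006 and 0.006 m and z of carrier_glass in the frame of stage_face between -0.003 and 0.002 m and z of carrier_grip in the frame of stage_face above 0.02 m and linear speed of carrier below 0.02 m/s and value of joint each of power_key, zero_key, read_key below 0.0015 m); the arm keeps its last pose, push and grip.
It fails at once if two keys are down at once (value of joint each of power_key, zero_key above 0.0025 m or value of joint each of power_key, read_key above 0.0025 m or value of joint each of zero_key, read_key above 0.0025 m).
It fails at once if the slide is pressed on the reader with more than 45 N (glass cracks) (contact force between carrier and reader above 45 N).
It fails at once if a bystander is moved by more than 3 cm (distance of any of plate, timer, flask_pink, flask_clear, tweezers from where it was at the start of the episode above 0.03 m).
It also fails if it takes over 51 s, if anything falls off the work surface, if the arm or the gripper's body presses on something with over 40 N, if the wrist force passes 120 N, or if a joint passes its speed limit or range.

## Working session

There is one attempt and no reset: what is moved stays moved. The work goes in short steps, Python scripts to look and compute and a tool call to move; the robot and the scene stay as the last step left them, time stands still between calls to the robot, and variables do not carry over. Pictures are saved under pics/ and viewed, and the job is handed in when it is done.

Besides the shell and the picture viewer there is one more tool, called after ">>>" as name([rows], argument=value, ...), one row to a line, values as JSON. carry_out: Moves the arm, as the interface text tells. Its arguments: {"type":"object","properties":{"increments":{"type":"array"},"jaw":{"type":"number"},"newtons":{"type":"number"}},"required":["increments"]}

```bash
ls -la; mkdir -p pics; cat > h.py <<'E'
import numpy as np,cv2
from plant import manip,cams,models
def shot(n,f):
    p,d=cams.read_camera(n); cv2.imwrite('pics/'+f,p[:,:,::-1]); return p,d
E
python3 - <<'E'
from h import *
s=manip.get_state(); print(s, manip.pinch_z)
for n in ['scene','top','wrist']:
    p,d=shot(n,n+'0.png'); np.savez('pics/'+n+'0.npz',p=p,d=d,**cams.get_calibration(n)); print(n,cams.get_calibration(n))
E
```

```text
total 12
drwxr-xr-x  3 agent agent 4096 Dec  6 19:29 .
drwxr-xr-x 23 root  root  4096 Dec  6 19:29 ..
drwxr-xr-x  2 agent agent 4096 Dec  6 19:29 pics
{'t': 0.0, 'q': array([ 1.08480832,  0.53719479, -0.00441641,  1.53884501,  0.00261119,
        1.06734288, -0.07119875]), 'qd': array([ 0.00051647, -0.00165784,  0.00019275, -0.00025515,  0.00100657,
        0.00097921, -0.00032722]), 'tau': array([ 6.76045784e-04, -5.70963800e+01,  9.90975201e-01, -2.51602864e+01,
       -5.64302201e-02,  1.78412144e-02,  1.17471254e-04]), 'tcp_pos': array([ 0.26463348, -0.59301033,  0.23783173]), 'ee_rot': array([-0.14674696, -0.69139976, -0.14795424,  0.69176676]), 'ft_force': array([ 0.44511287, -0.9385953 , -0.49488361]), 'ft_torque': array([-0.02525916, -0.00171155, -0.02843297]), 'finger_gap': 1.001220189535362} 0.0187
scene {'mtx': array([[531.05615305,   0.        , 321.55508037],
       [  0.        , 531.05615305, 238.67777065],
       [  0.        ,   0.        ,   1.        ]]), 'R': array([[-0.70300843, -0.71110943, -0.01012519],
       [-0.38411474,  0.39164383, -0.83610464],
       [ 0
[... 169 characters left out ...]
    , 567.9960673 , 254.56853575],
       [  0.        ,   0.        ,   1.        ]]), 'R': array([[ 0.02566619, -0.99965715,  0.00518045],
       [-0.99163292, -0.02611531, -0.12642051],
       [ 0.12651246, -0.00189237, -0.99196321]]), 't': array([-0.05223844,  0.49780696,  1.3645249 ])}
wrist {'mtx': array([[392.21645522,   0.        , 319.60827427],
       [  0.        , 392.21645522, 241.83278156],
       [  0.        ,   0.        ,   1.        ]]), 'R': array([[ 4.07130109e-01, -9.13370150e-01,  2.07704548e-04],
       [-8.82391539e-01, -3.93262807e-01,  2.58320609e-01],
       [-2.35860651e-01, -1.05353374e-01, -9.66059222e-01]]), 't': array([-0.64992459, -0.03503787,  0.38690127])}
```

View pics/scene0.png

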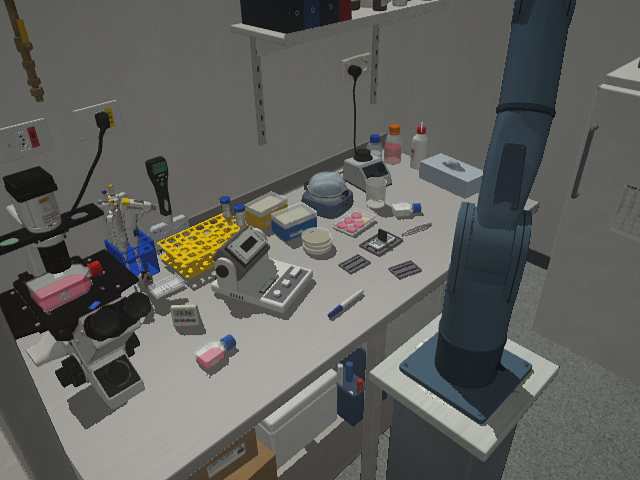

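View pics/top0.png

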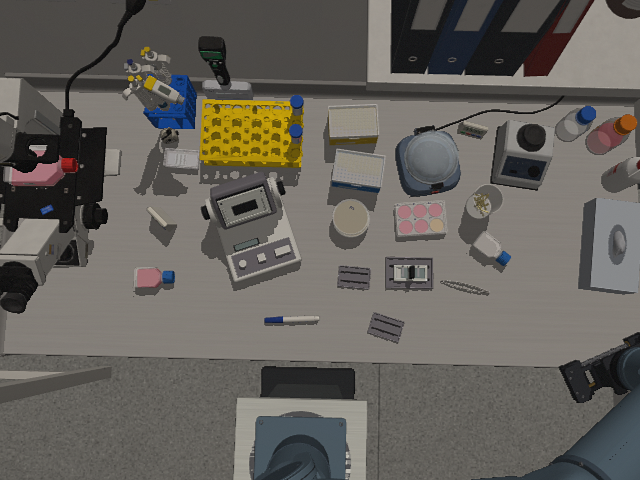

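View pics/wrist0.png

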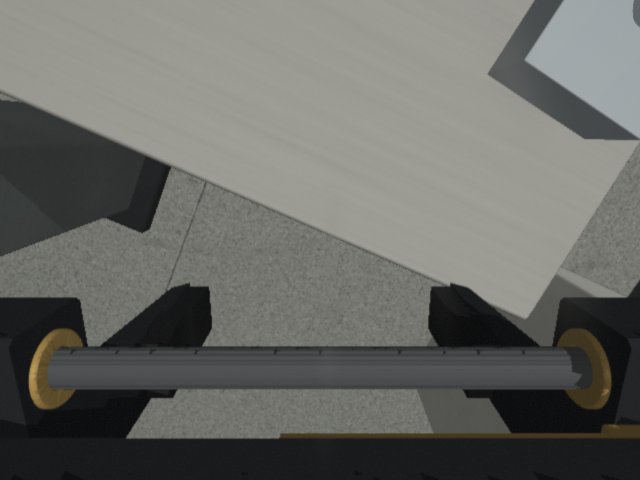

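The top view shows the reader at about (255,230), keys at (243,264), (260,258) and (283,250), and the carrier in a tray at (409,273). Two smaller empty trays sit at (353,277) and (386,327). The knobs are at (208,213) and (275,186). Next I'll measure from two views.

```bash
cat >> h.py <<'E'
def ray(c,xy):
    K,R,t=c['mtx'],c['R'],c['t']; v=R.T@np.linalg.inv(K)@np.array([*xy,1.]); return -R.T@t, v/np.linalg.norm(v)
def tri(obs):
    A=np.zeros((3,3));b=np.zeros(3)
    for c,xy in obs:
        o,v=ray(c,xy);P=np.eye(3)-np.outer(v,v);A+=P;b+=P@o
    X=np.linalg.solve(A,b); res=[np.linalg.norm((np.eye(3)-np.outer(v,v))@(X-o)) for o,v in (ray(c,xy) for c,xy in obs)]
    return X,res
def dep(c,d,xy):
    u,v=int(round(xy[0])),int(round(xy[1])); w=d[v-1:v+2,u-1:u+2]; z=np.median(w[w>0]) if (w>0).any() else 0
    return c['R'].T@(np.linalg.inv(c['mtx'])@np.array([xy[0],xy[1],1.])*z-c['t'])
E
python3 - <<'E'
from h import *
np.set_printoptions(precision=4,suppress=True)
D={n:cams.read_camera(n)[1] for n in ['scene','top']}
C={n:cams.get_calibration(n) for n in D}
for T in ['power_key_top','zero_key_top','read_key_top','stage_face','head_pivot','reader','carrier_grip','carrier_glass','slide_tray']:
    o=[]
    for n in D:
        L=models.landmark_of(n,T)[:4]
        print(T,n,[(np.round(l['xy'],1).tolist(),round(l['p'],2)) for l in L], dep(C[n],D[n],L[0]['xy']) if L else '')
        if L:o.append((C[n],L[0]['xy']))
    if len(o)==2: print('   tri',*tri(o))
for T in ['carrier','plate','timer','flask_pink','flask_clear','tweezers']:
    L=models.look_for('top',T)[:3]; print(T,[(np.round(l['xy'],1).tolist(),round(l['p'],2)) for l in L], dep(C['top'],D['top'],L[0]['xy']) if L else '')
print(manip.get_state()['t'])
E
```

```text
power_key_top scene [([280.8, 291.2], 0.39)] [0.4751 0.1362 0.0328]
power_key_top top [([240.8, 263.5], 0.54), ([260.7, 259.4], 0.54)] [0.4707 0.1569 0.0415]
   tri [0.4654 0.1516 0.0483] [np.float64(0.0061764499179585335), np.float64(0.0061764499179585534)]
zero_key_top scene [([283.9, 281.8], 0.49), ([277.2, 291.5], 0.32)] [0.4912 0.1107 0.0411]
zero_key_top top [([262.0, 261.7], 0.39)] [0.4776 0.1066 0.0313]
   tri [0.4811 0.1101 0.0451] [np.float64(0.006974624376649204), np.float64(0.006974624376649329)]
read_key_top scene [([294.2, 268.9], 0.38)] [0.5134 0.0534 0.042 ]
read_key_top top [([486.7, 249.4], 0.53), ([285.6, 246.6], 0.43)] [ 0.5235 -0.4475  0.0253]
   tri [ 0.6571 -0.3299 -0.1714] [np.float64(0.20183467647124753), np.float64(0.20183467647124773)]
stage_face scene [([247.1, 242.1], 0.82)] [0.5947 0.1433 0.1355]
stage_face top [([239.3, 208.4], 0.94)] [0.5885 0.1533 0.1314]
   tri [0.5853 0.1508 0.1437] [np.float64(0.0008818653656641615), np.float64(0.000881865365664291)]
head_pivot scene [([276.0, 292.8], 0.59)] [0.4695 0.1568 0.0425]
head_pivot top [([242.0, 199.3], 0
[... 893 characters left out ...]
cene [([402.1, 270.8], 0.93), ([381.5, 242.1], 0.84), ([353.6, 263.2], 0.57)] [ 0.3263 -0.1898  0.0041]
slide_tray top [([387.6, 328.2], 0.73), ([486.0, 249.7], 0.67), ([408.1, 272.2], 0.65), ([351.3, 280.5], 0.61)] [ 0.3237 -0.2072  0.0002]
   tri [ 0.3286 -0.2039 -0.0046] [np.float64(0.006232458895003647), np.float64(0.006232458895003688)]
carrier [([407.7, 272.6], 0.97)] [ 0.4617 -0.2538  0.0149]
plate [([422.6, 215.3], 0.7)] [ 0.6063 -0.2895  0.0195]
timer [([164.6, 215.6], 0.69)] [0.5866 0.3528 0.0287]
flask_pink [([151.3, 275.2], 0.67)] [0.4377 0.3772 0.0257]
flask_clear [([489.4, 246.3], 0.78), ([162.8, 214.7], 0.74), ([284.4, 248.4], 0.55)] [ 0.5314 -0.4543  0.0253]
tweezers [] 
1.45
```

```bash
python3 -c "
import cv2
a=cv2.imread('pics/top0.png')[160:350,190:450]; cv2.imwrite('pics/crop1.png',cv2.resize(a,None,fx=3,fy=3,interpolation=2))"
```

```text
(no output)
```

View pics/crop1.png

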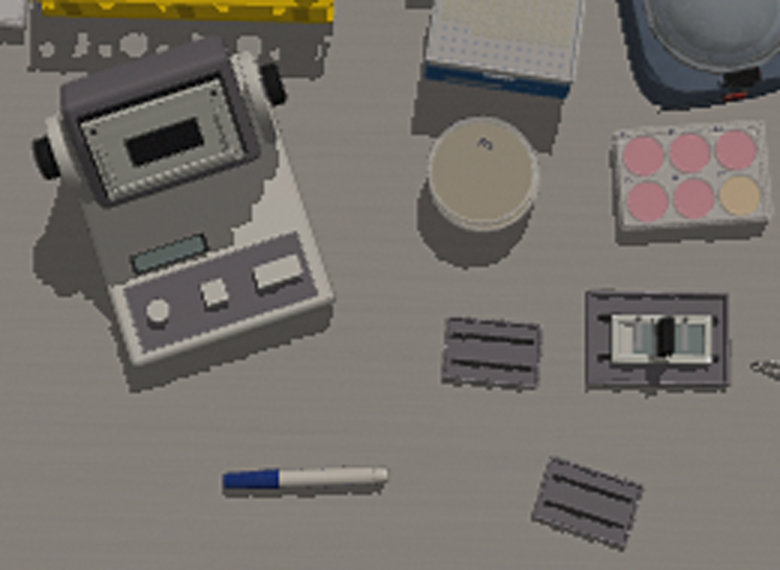

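```bash
python3 - <<'E'
from h import *
np.set_printoptions(precision=4,suppress=True)
z=np.load('pics/top0.npz');d=z['d'];C={k:z[k] for k in['mtx','R','t']}
sc=np.load('pics/scene0.npz');S={k:sc[k] for k in['mtx','R','t']}
P={}
for n,xy in dict(pow=(242.3,263.7),zero=(261.3,257.7),read=(282.7,250.7),win=(245,207.3),grip=(411.7,272.3)).items():
    P[n]=dep(C,d,xy);print(n,P[n], 'in scene px',(lambda q:(q[:2]/q[2]))(S['mtx']@(S['R']@P[n]+S['t'])))
a=P['pow']-P['read'];print('yaw reader y',np.arctan2(a[1],a[0]),np.linalg.norm(a[:2]), np.degrees(np.arctan2(-a[0],a[1])))
# plane stage: pixels polygon in crop coords
for nm,DD,CC,poly in [('top',d,C,np.array([[90,125],[215,85],[235,150],[110,192]])/3+[190,160])]:
    m=np.zeros(DD.shape,np.uint8);cv2.fillPoly(m,[poly.astype(np.int32)],1)
    v,u=np.nonzero(m&(DD>0));zz=DD[v,u]
    X=(np.linalg.inv(CC['mtx'])@np.stack([u*zz,v*zz,zz])-CC['t'][:,None]).T@CC['R']
    for i in range(6):
        c=X.mean(0);_,s,V=np.linalg.svd(X-c);n=V[2]*np.sign(V[2,2]);r=(X-c)@n
        print(len(X),c,n,'slope',np.degrees(np.arccos(n[2])),'az',np.degrees(np.arctan2(n[1],n[0])),r.std())
        X=X[abs(r)<max(1.5*r.std(),.001)]
E
```

```text
pow [0.4701 0.1531 0.0428] in scene px [276.9341 291.9462]
zero [0.486  0.1075 0.043 ] in scene px [286.0564 281.5362]
read [0.5052 0.0563 0.0386] in scene px [295.4946 271.6069]
win [0.5912 0.1401 0.1324] in scene px [248.9579 243.1101]
grip [ 0.4594 -0.2584  0.0478] in scene px [382.3668 231.101 ]
yaw reader y 1.918006287111148 0.10293856986674332 19.893665331026003
1081 [0.5944 0.1433 0.1325] [-0.5364 -0.1972  0.8206] slope 34.85434774958559 az -159.81623594417675 0.0025501448362415706
933 [0.5945 0.1435 0.1327] [-0.5411 -0.1984  0.8172] slope 35.19366554975511 az -159.8606478791098 0.001855963113870299
794 [0.5946 0.1436 0.1326] [-0.5422 -0.2     0.8161] slope 35.30218066523431 az -159.7538886619513 0.0014792249523597626
670 [0.5945 0.144  0.1326] [-0.5429 -0.2014  0.8153] slope 35.38749588708382 az -159.6432405030299 0.0012046701734849585
565 [0.5944 0.1446 0.1327] [-0.5441 -0.2031  0.8141] slope 35.50645476252237 az -159.53326785874845 0.0009796717324628823
491 [0.5943 0.1453 0.1327] [-0.5451 -0.2038  0.8132] slope 35.58700839106451 az -159.4959560235259 0.0008392285643363159
```

```bash
cat >> h.py <<'E'
from scipy.spatial.transform import Rotation as Ro
def Rq(q): return Ro.from_quat([q[1],q[2],q[3],q[0]])
def tgt_R(xaxis,yaxis):
    x=np.array(xaxis,float);x/=np.linalg.norm(x);y=np.array(yaxis,float);y-=x*(x@y);y/=np.linalg.norm(y)
    return Ro.from_matrix(np.stack([x,y,np.cross(x,y)],1))
def plan(p0,R0,p1,R1,n=None,vm=4.1,wm=.12):
    rv=(R0.inv()*R1).as_rotvec(); dp=np.array(p1)-p0
    N=n or int(max(np.ceil(np.linalg.norm(dp)*100/vm),np.ceil(np.linalg.norm(rv)/wm),1))
    rows=[];p=np.array(p0,float);R=R0
    for i in range(N):
        t=R.inv().apply((np.array(p1)-p)/(N-i))*100; r=(R.inv()*R1).as_rotvec()/(N-i)
        t=np.round(t,2);r=np.round(r,4); rows.append({k:float(v) for k,v in zip(['tx','ty','tz','rx','ry','rz'],[*t,*r]) if abs(v)>1e-4})
        p=p+R.apply(t/100);R=R*Ro.from_rotvec(r)
    import json
    print(N,json.dumps(rows)); return rows
def cur():
    s=manip.get_state(); return s['tcp_pos'],Rq(s['ee_rot']),s
E
python3 - <<'E'
from h import *
np.set_printoptions(precision=4,suppress=True)
p,R,s=cur();print(R.as_matrix())
c=cams.get_calibration('wrist');cp=-c['R'].T@c['t'];print('cam in tool',R.inv().apply(cp-p),'\n',R.inv().as_matrix()@c['R'].T)
R1=tgt_R([0,0,-1],[0,-1,0] if R.as_matrix()[1,1]<0 else [0,1,0])
plan(p,R,[0.42,-0.26,0.24],R1)
E
```

```text
[[-0.0001  0.4076 -0.9131]
 [-0.0001 -0.9131 -0.4076]
 [-1.      0.      0.0001]]
cam in tool [-0.1449  0.0001 -0.0658] 
 [[-0.0015 -0.2582  0.9661]
 [ 1.     -0.0009  0.0013]
 [ 0.0006  0.9661  0.2582]]
9 [{"tx": -0.01, "ty": -2.68, "tz": -3.08, "rx": 0.0467}, {"tx": -0.02, "ty": -2.82, "tz": -2.96, "rx": 0.0466}, {"tx": -0.01, "ty": -2.96, "tz": -2.82, "rx": 0.0467}, {"tx": -0.02, "ty": -3.09, "tz": -2.68, "rx": 0.0466}, {"tx": -0.01, "ty": -3.21, "tz": -2.53, "rx": 0.0467}, {"tx": -0.02, "ty": -3.32, "tz": -2.38, "rx": 0.0466}, {"tx": -0.01, "ty": -3.43, "tz": -2.23, "rx": 0.0467}, {"tx": -0.02, "ty": -3.53, "tz": -2.06, "rx": 0.0466}, {"tx": -0.01, "ty": -3.62, "tz": -1.89, "rx": 0.0467}]
```

>>> carry_out([
  {"ty": -2.7, "tz": -3.1, "rx": 0.047},
  {"ty": -2.8, "tz": -3.0, "rx": 0.047},
  {"ty": -3.0, "tz": -2.8, "rx": 0.047},
  {"ty": -3.1, "tz": -2.7, "rx": 0.047},
  {"ty": -3.2, "tz": -2.5, "rx": 0.047},
  {"ty": -3.3, "tz": -2.4, "rx": 0.047},
  {"ty": -3.4, "tz": -2.2, "rx": 0.047},
  {"ty": -3.5, "tz": -2.1, "rx": 0.047},
], jaw=8.8)

```text
$.increments[0]: bad value
```

>>> carry_out([
  {"ty": -3.6, "tz": -1.9, "rx": 0.045},
  {},
  {},
])

```text
$.increments[0]: bad value
```

```bash
python3 - <<'E'
from h import *
np.set_printoptions(precision=4,suppress=True)
p,R,s=cur();print(p,R.as_matrix(),s['t'],s['q'])
c=cams.get_calibration('wrist');pp,d=shot('wrist','w1.png');np.savez('pics/w1.npz',p=pp,d=d,**c)
for T in ['carrier_grip','carrier_glass']:
    for l in models.landmark_of('wrist',T)[:2]: print(T,l,dep(c,d,l['xy']))
E
```

```text
[ 0.2649 -0.5936  0.2387] [[-0.0001  0.4076 -0.9131]
 [-0.0001 -0.9131 -0.4076]
 [-1.      0.      0.0001]] 1.45 [ 1.0848  0.5364 -0.0044  1.5379  0.0027  1.0673 -0.0712]
```

View pics/w1.png

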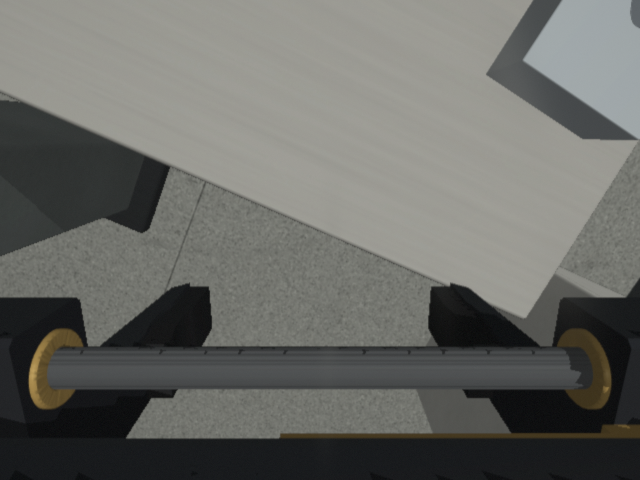

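The move was refused (the picture is unchanged); rows probably need all six numbers.

>>> carry_out([
  {"tx": 0, "ty": -2.7, "tz": -3.1, "rx": 0.047, "ry": 0, "rz": 0},
  {"tx": 0, "ty": -2.8, "tz": -3.0, "rx": 0.047, "ry": 0, "rz": 0},
  {"tx": 0, "ty": -3.0, "tz": -2.8, "rx": 0.047, "ry": 0, "rz": 0},
  {"tx": 0, "ty": -3.1, "tz": -2.7, "rx": 0.047, "ry": 0, "rz": 0},
  {"tx": 0, "ty": -3.2, "tz": -2.5, "rx": 0.047, "ry": 0, "rz": 0},
  {"tx": 0, "ty": -3.3, "tz": -2.4, "rx": 0.047, "ry": 0, "rz": 0},
  {"tx": 0, "ty": -3.4, "tz": -2.2, "rx": 0.047, "ry": 0, "rz": 0},
  {"tx": 0, "ty": -3.5, "tz": -2.1, "rx": 0.047, "ry": 0, "rz": 0},
], jaw=8.8)

```text
t: 2.27
tcp_pos: [0.4041, -0.2957, 0.239]
ee_rot: [0.015, 0.707, 0.014, -0.707]
ft_force: [-0.3, 0.3, 0.1]
finger_gap: 0.997
```

>>> carry_out([
  {"tx": 0, "ty": -3.6, "tz": -1.9, "rx": 0.045, "ry": 0, "rz": 0},
  {"tx": 0, "ty": 0, "tz": 0, "rx": 0, "ry": 0, "rz": 0},
  {"tx": 0, "ty": 0, "tz": 0, "rx": 0, "ry": 0, "rz": 0},
])

```text
t: 2.52
tcp_pos: [0.4224, -0.2583, 0.239]
ee_rot: [0.002, 0.707, 0.002, -0.707]
ft_force: [0.5, -1.4, -0.0]
finger_gap: 1.0
```

```bash
sed -i 's/ if abs(v)>1e-4})/})/' h.py; python3 - <<'E'
from h import *
np.set_printoptions(precision=4,suppress=True)
p,R,s=cur();print(p,R.as_matrix(),s['t'],s['q'])
c=cams.get_calibration('wrist');pp,d=shot('wrist','w2.png');np.savez('pics/w2.npz',p=pp,d=d,**c)
for T in ['carrier_grip','carrier_glass']:
    for l in models.landmark_of('wrist',T)[:2]: print(T,l,dep(c,d,l['xy']))
E
```

```text
[ 0.4224 -0.2583  0.239 ] [[ 0.0006  0.0046 -1.    ]
 [ 0.0003 -1.     -0.0046]
 [-1.     -0.0003 -0.0006]] 2.5167 [ 0.5109  0.2745 -0.0624  1.9377  0.0204  0.9296 -1.1275]
carrier_grip {'xy': [539.8, 87.9], 'p': 0.7} [ 0.5301 -0.4475  0.0247]
carrier_glass {'xy': [320.6, 164.4], 'p': 0.96} [ 0.4662 -0.2595  0.0468]
```

View pics/w2.png

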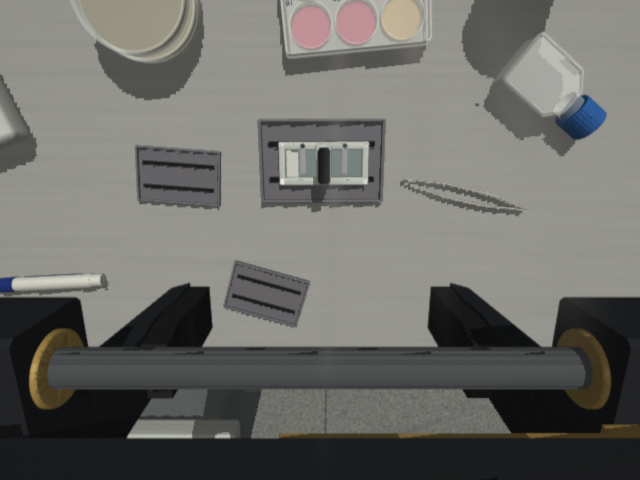

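The wrist view shows the carrier in the largest tray at (323,165), with its grip upright, its long axis nearly along the image columns. The two small trays at (178,176) and (267,293) are empty. The tweezers are at (460,196), clear of it.

```bash
python3 - <<'E'
from h import *
np.set_printoptions(precision=4,suppress=True)
z=np.load('pics/w2.npz');d=z['d'];C={k:z[k] for k in['mtx','R','t']};g=z['p'].max(2)
def cloud(v,u):
    zz=d[v,u];return (np.linalg.inv(C['mtx'])@np.stack([u*zz,v*zz,zz])-C['t'][:,None]).T@C['R']
v,u=np.mgrid[130:205,255:390];v=v.ravel();u=u.ravel();X=cloud(v,u);G=g[v,u]
m=X[:,2]>.035;A=X[m];print('grip top',m.sum(),A.min(0),A.max(0),np.median(A,0)); print(cv2.minAreaRect((A[:,:2]*1000).astype(np.float32)))
m=(X[:,2]>.007)&(X[:,2]<.018)&(G>110);A=X[m];print('frame',m.sum(),A.min(0),A.max(0),np.median(A,0));print(cv2.minAreaRect((A[:,:2]*1000).astype(np.float32)))
m=(X[:,2]<.012)&(G<110)&(X[:,2]>.003);A=X[m];print('tray',m.sum());print(cv2.minAreaRect((A[:,:2]*1000).astype(np.float32)))
im=cv2.resize(z['p'][110:215,245:400,::-1],None,fx=5,fy=5,interpolation=cv2.INTER_CUBIC);cv2.imwrite('pics/c2.png',im)
E
```

```text
grip top 459 [ 0.4504 -0.2669  0.0432] [ 0.4882 -0.2573  0.3839] [ 0.4666 -0.2616  0.0462]
((469.3070373535156, -262.0633239746094), (37.833927154541016, 9.477025032043457), 0.17425775527954102)
frame 2022 [ 0.4287 -0.319   0.007 ] [ 0.4902 -0.2015  0.014 ] [ 0.4671 -0.259   0.0102]
((459.6943664550781, -260.22613525390625), (61.55073928833008, 117.3620834350586), 0.2587869167327881)
tray 1418
((461.20947265625, -260.36651611328125), (67.52705383300781, 117.73467254638672), 0.23092211782932281)
```

View pics/c2.png

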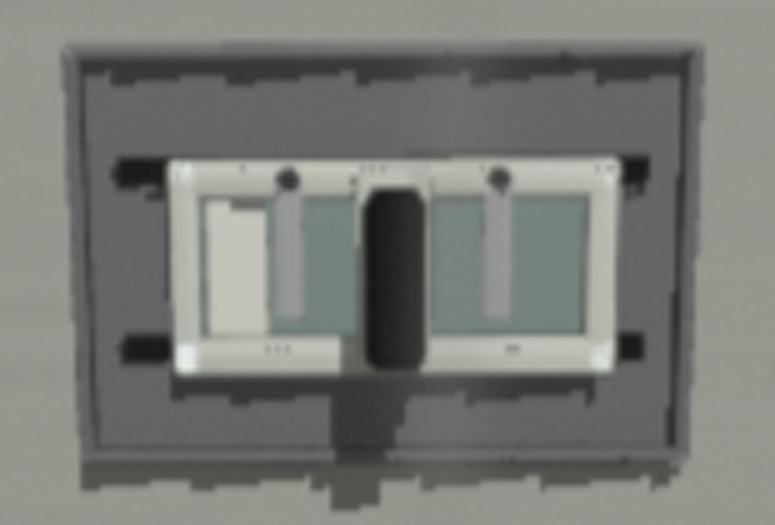

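```bash
cat >> h.py <<'E'
def atz(c,xy,z):
    o,v=ray(c,xy); return o+v*(z-o[2])/v[2]
E
python3 - <<'E'
from h import *
np.set_printoptions(precision=4,suppress=True)
z=np.load('pics/w2.npz');C={k:z[k] for k in['mtx','R','t']}
q=[atz(C,(a/5+245,b/5+110),.012) for a,b in [(170,158),(620,158),(617,376),(173,376)]];print(np.array(q),np.mean(q,0))
q=[atz(C,(a/5+245,b/5+110),.048) for a,b in [(367,190),(422,190),(422,366),(367,366)]];print(np.array(q),np.mean(q,0))
z=np.load('pics/top0.npz');C={k:z[k] for k in['mtx','R','t']}
q=[atz(C,(a/3+190,b/3+160),.012) for a,b in [(612,315),(712,316),(711,362),(612,361)]];print(np.mean(q,0))
# go to keys look pose
p,R,s=cur()
a=np.radians(20.1); R1=tgt_R([0,0,-1],[np.sin(a),-np.cos(a),0])
plan(p,R,[0.435,0.093,0.20],R1)
E
```

```text
[[ 0.4844 -0.2213  0.012 ]
 [ 0.4847 -0.304   0.012 ]
 [ 0.4448 -0.3049  0.012 ]
 [ 0.4445 -0.221   0.012 ]] [ 0.4646 -0.2628  0.012 ]
[[ 0.4797 -0.2576  0.048 ]
 [ 0.4798 -0.2668  0.048 ]
 [ 0.4506 -0.2671  0.048 ]
 [ 0.4506 -0.2577  0.048 ]] [ 0.4652 -0.2623  0.048 ]
[ 0.4616 -0.2614  0.012 ]
9 [{"tx": 0.43, "ty": -3.95, "tz": -0.15, "rx": -0.0393, "ry": 0.0, "rz": -0.0001}, {"tx": 0.43, "ty": -3.94, "tz": -0.31, "rx": -0.0393, "ry": 0.0, "rz": -0.0001}, {"tx": 0.43, "ty": -3.92, "tz": -0.46, "rx": -0.0393, "ry": 0.0, "rz": -0.0001}, {"tx": 0.43, "ty": -3.9, "tz": -0.61, "rx": -0.0393, "ry": 0.0001, "rz": -0.0001}, {"tx": 0.43, "ty": -3.87, "tz": -0.77, "rx": -0.0393, "ry": 0.0, "rz": -0.0}, {"tx": 0.43, "ty": -3.84, "tz": -0.92, "rx": -0.0393, "ry": 0.0001, "rz": -0.0001}, {"tx": 0.43, "ty": -3.8, "tz": -1.07, "rx": -0.0393, "ry": 0.0, "rz": -0.0}, {"tx": 0.43, "ty": -3.76, "tz": -1.21, "rx": -0.0393, "ry": 0.0001, "rz": -0.0001}, {"tx": 0.42, "ty": -3.7, "tz": -1.36, "rx": -0.0393, "ry": 0.0, "rz": -0.0}]
```

>>> carry_out([
  {"tx": 0.4, "ty": -3.95, "tz": -0.15, "rx": -0.039, "ry": 0, "rz": 0},
  {"tx": 0.4, "ty": -3.95, "tz": -0.3, "rx": -0.039, "ry": 0, "rz": 0},
  {"tx": 0.4, "ty": -3.9, "tz": -0.45, "rx": -0.039, "ry": 0, "rz": 0},
  {"tx": 0.4, "ty": -3.9, "tz": -0.6, "rx": -0.039, "ry": 0, "rz": 0},
  {"tx": 0.4, "ty": -3.85, "tz": -0.75, "rx": -0.039, "ry": 0, "rz": 0},
  {"tx": 0.4, "ty": -3.85, "tz": -0.9, "rx": -0.039, "ry": 0, "rz": 0},
  {"tx": 0.4, "ty": -3.8, "tz": -1.05, "rx": -0.039, "ry": 0, "rz": 0},
  {"tx": 0.4, "ty": -3.75, "tz": -1.2, "rx": -0.039, "ry": 0, "rz": 0},
], jaw=0)

```text
t: 3.33
tcp_pos: [0.4331, 0.0546, 0.2067]
ee_rot: [0.109, 0.699, 0.109, -0.698]
ft_force: [1.0, -0.6, -0.3]
finger_gap: 0.417
```

>>> carry_out([
  {"tx": 0.4, "ty": -3.7, "tz": -1.35, "rx": -0.039, "ry": 0, "rz": 0},
  {"tx": 0, "ty": 0, "tz": 0, "rx": 0, "ry": 0, "rz": 0},
  {"tx": 0, "ty": 0, "tz": 0, "rx": 0, "ry": 0, "rz": 0},
])

```text
t: 3.58
tcp_pos: [0.4347, 0.0945, 0.2025]
ee_rot: [-0.124, -0.696, -0.124, 0.696]
ft_force: [0.5, -0.9, -0.2]
finger_gap: 0.194
```

```bash
python3 - <<'E'
from h import *
np.set_printoptions(precision=4,suppress=True)
p,R,s=cur();print(p,R.as_matrix(),s['t'],s['q'],s['finger_gap'])
c=cams.get_calibration('wrist');pp,d=shot('wrist','w3.png');np.savez('pics/w3.npz',p=pp,d=d,**c)
for T in ['power_key_top','zero_key_top','read_key_top','stage_face']:
    for l in models.landmark_of('wrist',T)[:2]: print(T,l,dep(c,d,l['xy']))
E
```

```text
[0.4347 0.0945 0.2025] [[-0.0003  0.3445 -0.9388]
 [ 0.0003 -0.9388 -0.3445]
 [-1.     -0.0004  0.0002]] 3.5833 [-0.0119  0.2614 -0.3475  2.076   0.1197  0.823  -1.6493] 0.19397919511984077
power_key_top {'xy': [267.1, 150.5], 'p': 0.95} [0.4735 0.1508 0.0406]
zero_key_top {'xy': [331.4, 150.4], 'p': 0.96} [0.4905 0.1049 0.0411]
read_key_top {'xy': [401.0, 150.5], 'p': 0.72} [0.5087 0.055  0.0405]
```

View pics/w3.png

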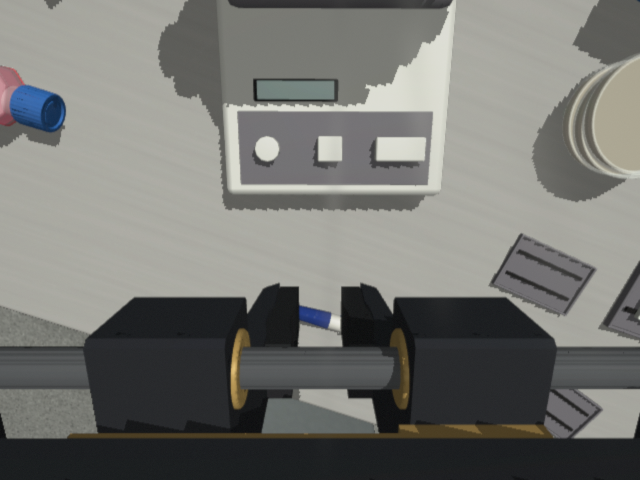

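Wrist view: power key at (267,149), zero at (330,149), read at (401,149). The panel is square with the image, so the tool yaw matches the reader.

```bash
python3 - <<'E'
from h import *
p,R,s=cur();print(p,s['finger_gap'])
for k in [(0.4735,.1510,.056),(.4905,.1055,.056),(.5087,.055,.056)]: print(R.inv().apply(np.array(k)-p)*100)
E
```

```text
[0.43472674 0.09187301 0.20272838] 0.004223794683411338
[14.66882986 -4.25692847 -5.65595364]
[14.67202849  0.59995789 -5.71203123]
[14.67557695  5.96790787 -5.71141804]
```

>>> carry_out([
  {"tx": 2, "ty": -1.4, "tz": -1.9, "rx": 0, "ry": 0, "rz": 0},
  {"tx": 3, "ty": -1.45, "tz": -1.9, "rx": 0, "ry": 0, "rz": 0},
  {"tx": 3, "ty": -1.4, "tz": -1.85, "rx": 0, "ry": 0, "rz": 0},
  {"tx": 3.5, "ty": 0, "tz": 0, "rx": 0, "ry": 0, "rz": 0},
  {"tx": 2.5, "ty": 0, "tz": 0, "rx": 0, "ry": 0, "rz": 0},
  {"tx": 0.6, "ty": 0, "tz": 0, "rx": 0, "ry": 0, "rz": 0},
  {"tx": 0, "ty": 0, "tz": 0, "rx": 0, "ry": 0, "rz": 0},
  {"tx": 0, "ty": 0, "tz": 0, "rx": 0, "ry": 0, "rz": 0},
])

```text
t: 4.5
tcp_pos: [0.4736, 0.1525, 0.0576]
ee_rot: [0.123, 0.697, 0.122, -0.696]
ft_force: [0.5, 0.4, -0.0]
finger_gap: 0.006
```

```bash
python3 - <<'E'
from h import *
p,R,s=cur();print(p,s['finger_gap'],s['ft_force'])
for k in [(0.4735,.1510,.042)]: print(R.inv().apply(np.array(k)-p)*100)
shot('wrist','w4.png');shot('scene','s4.png')
E
```

```text
[0.4736296  0.15254149 0.0575741 ] 0.005508656001922156 [ 0.47827351  0.39424275 -0.02250335]
[1.55741737 0.13988253 0.06587981]
```

View pics/w4.png

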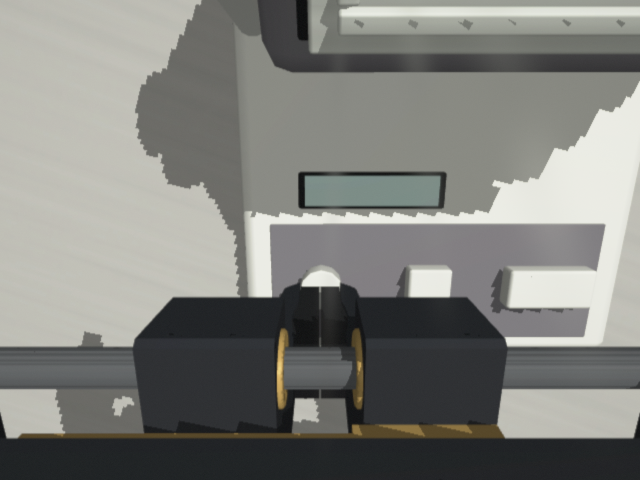

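>>> carry_out([
  {"tx": 1.2, "ty": 0.1, "tz": 0.05, "rx": 0, "ry": 0, "rz": 0},
  {"tx": 0.7, "ty": 0, "tz": 0, "rx": 0, "ry": 0, "rz": 0},
  {"tx": 0, "ty": 0, "tz": 0, "rx": 0, "ry": 0, "rz": 0},
  {"tx": 0, "ty": 0, "tz": 0, "rx": 0, "ry": 0, "rz": 0},
])

```text
t: 4.93
tcp_pos: [0.4741, 0.152, 0.0387]
ee_rot: [0.123, 0.697, 0.123, -0.696]
ft_force: [1.4, -1.3, 3.4]
finger_gap: 0.005
```

>>> carry_out([
  {"tx": 0.2, "ty": 0, "tz": 0, "rx": 0, "ry": 0, "rz": 0},
  {"tx": 0, "ty": 0, "tz": 0, "rx": 0, "ry": 0, "rz": 0},
  {"tx": 0, "ty": 0, "tz": 0, "rx": 0, "ry": 0, "rz": 0},
])

```text
t: 5.18
tcp_pos: [0.4741, 0.1521, 0.0373]
ee_rot: [0.123, 0.697, 0.123, -0.696]
ft_force: [-1.0, -2.4, 13.7]
finger_gap: 0.004
```

>>> carry_out([
  {"tx": -2.0, "ty": 0, "tz": 0, "rx": 0, "ry": 0, "rz": 0},
  {"tx": 0, "ty": 2.45, "tz": 0, "rx": 0, "ry": 0, "rz": 0},
  {"tx": 0, "ty": 2.4, "tz": 0, "rx": 0, "ry": 0, "rz": 0},
  {"tx": 0, "ty": 0, "tz": 0, "rx": 0, "ry": 0, "rz": 0},
  {"tx": 0, "ty": 0, "tz": 0, "rx": 0, "ry": 0, "rz": 0},
])

```text
t: 5.6
tcp_pos: [0.4894, 0.1052, 0.0558]
ee_rot: [-0.122, -0.696, -0.122, 0.697]
ft_force: [0.1, 0.1, 0.0]
finger_gap: 0.002
```

```bash
python3 - <<'E'
from h import *
p,R,s=cur();print(p,s['ft_force'],s['t'])
for k in [(0.4905,.1055,.042)]: print(R.inv().apply(np.array(k)-p)*100)
E
```

```text
[0.48939603 0.10522781 0.05582513] [0.0743345  0.10982711 0.0141945 ] 5.6
[ 1.38245328  0.01145894 -0.11385592]
```

>>> carry_out([
  {"tx": 1.2, "ty": 0, "tz": -0.05, "rx": 0, "ry": 0, "rz": 0},
  {"tx": 0.8, "ty": 0, "tz": 0, "rx": 0, "ry": 0, "rz": 0},
  {"tx": 0, "ty": 0, "tz": 0, "rx": 0, "ry": 0, "rz": 0},
  {"tx": 0, "ty": 0, "tz": 0, "rx": 0, "ry": 0, "rz": 0},
  {"tx": 0, "ty": 0, "tz": 0, "rx": 0, "ry": 0, "rz": 0},
])

```text
t: 6.02
tcp_pos: [0.4902, 0.108, 0.037]
ee_rot: [0.124, 0.697, 0.124, -0.696]
ft_force: [-4.8, -2.4, 28.5]
finger_gap: 0.004
```

>>> carry_out([
  {"tx": -2.0, "ty": 0, "tz": 0, "rx": 0, "ry": 0, "rz": 0},
  {"tx": 0, "ty": 2.7, "tz": 0, "rx": 0, "ry": 0, "rz": 0},
  {"tx": 0, "ty": 2.7, "tz": 0, "rx": 0, "ry": 0, "rz": 0},
  {"tx": 0, "ty": 0, "tz": 0, "rx": 0, "ry": 0, "rz": 0},
  {"tx": 0, "ty": 0, "tz": 0, "rx": 0, "ry": 0, "rz": 0},
])

```text
t: 6.43
tcp_pos: [0.5079, 0.0555, 0.0547]
ee_rot: [-0.123, -0.696, -0.123, 0.697]
ft_force: [-0.2, -0.0, 0.2]
finger_gap: 0.007
```

```bash
python3 - <<'E'
from h import *
p,R,s=cur();print(p,s['ft_force'],s['t'])
for k in [(0.5087,.055,.042)]: print(R.inv().apply(np.array(k)-p)*100)
E
```

```text
[0.50794984 0.05549128 0.05466563] [-0.24903684 -0.00163197  0.21772514] 6.4333
[ 1.2664684   0.07207387 -0.05554242]
```

>>> carry_out([
  {"tx": 1.1, "ty": 0, "tz": 0, "rx": 0, "ry": 0, "rz": 0},
  {"tx": 0.7, "ty": 0, "tz": 0, "rx": 0, "ry": 0, "rz": 0},
  {"tx": 0, "ty": 0, "tz": 0, "rx": 0, "ry": 0, "rz": 0},
  {"tx": 0, "ty": 0, "tz": 0, "rx": 0, "ry": 0, "rz": 0},
  {"tx": 0, "ty": 0, "tz": 0, "rx": 0, "ry": 0, "rz": 0},
])

```text
t: 6.85
tcp_pos: [0.5081, 0.0578, 0.0374]
ee_rot: [-0.124, -0.696, -0.124, 0.696]
ft_force: [-1.5, -0.1, 9.9]
finger_gap: 0.008
```

>>> carry_out([
  {"tx": 0.1, "ty": 0, "tz": 0, "rx": 0, "ry": 0, "rz": 0},
  {"tx": 0, "ty": 0, "tz": 0, "rx": 0, "ry": 0, "rz": 0},
  {"tx": 0, "ty": 0, "tz": 0, "rx": 0, "ry": 0, "rz": 0},
])

```text
t: 7.1
tcp_pos: [0.5082, 0.0578, 0.0372]
ee_rot: [-0.124, -0.696, -0.124, 0.696]
ft_force: [-3.2, -0.8, 20.3]
finger_gap: 0.006
```

```bash
python3 - <<'E'
from h import *
p,R,s=cur();print(p,s['ft_force'],s['t'])
# up then to pregrasp: TCP z when grasp pt at .036 -> .036-.0187
p1=p+[0,0,.06]
R1=tgt_R([0,0,-1],[0.003,-1,0])
plan(p1,R,[0.4650,-0.2625,0.10],R1)
E
```

```text
[0.50816345 0.05780754 0.03716955] [-3.17527543 -0.81961357 20.31787086] 7.1
8 [{"tx": -0.04, "ty": 3.57, "tz": 1.89, "rx": 0.0437, "ry": 0.0, "rz": 0.0}, {"tx": -0.04, "ty": 3.65, "tz": 1.73, "rx": 0.0437, "ry": 0.0, "rz": 0.0}, {"tx": -0.03, "ty": 3.72, "tz": 1.57, "rx": 0.0437, "ry": 0.0, "rz": 0.0}, {"tx": -0.04, "ty": 3.79, "tz": 1.4, "rx": 0.0437, "ry": 0.0, "rz": 0.0}, {"tx": -0.03, "ty": 3.85, "tz": 1.24, "rx": 0.0437, "ry": 0.0, "rz": 0.0001}, {"tx": -0.04, "ty": 3.9, "tz": 1.07, "rx": 0.0436, "ry": 0.0, "rz": 0.0}, {"tx": -0.03, "ty": 3.94, "tz": 0.9, "rx": 0.0437, "ry": 0.0, "rz": 0.0001}, {"tx": -0.04, "ty": 3.97, "tz": 0.73, "rx": 0.0436, "ry": 0.0001, "rz": 0.0}]
```

>>> carry_out([
  {"tx": -3, "ty": 0, "tz": 0, "rx": 0, "ry": 0, "rz": 0},
  {"tx": -3, "ty": 0, "tz": 0, "rx": 0, "ry": 0, "rz": 0},
])

```text
t: 7.27
tcp_pos: [0.5061, 0.0574, 0.0952]
ee_rot: [-0.124, -0.694, -0.124, 0.698]
ft_force: [1.0, -0.7, -0.4]
finger_gap: 0.005
```

>>> carry_out([
  {"tx": 0, "ty": 3.55, "tz": 1.9, "rx": 0.0435, "ry": 0, "rz": 0},
  {"tx": 0, "ty": 3.65, "tz": 1.75, "rx": 0.0435, "ry": 0, "rz": 0},
  {"tx": 0, "ty": 3.7, "tz": 1.55, "rx": 0.0435, "ry": 0, "rz": 0},
  {"tx": 0, "ty": 3.8, "tz": 1.4, "rx": 0.0435, "ry": 0, "rz": 0},
  {"tx": 0, "ty": 3.85, "tz": 1.25, "rx": 0.0435, "ry": 0, "rz": 0},
  {"tx": 0, "ty": 3.9, "tz": 1.05, "rx": 0.0435, "ry": 0, "rz": 0},
  {"tx": 0, "ty": 3.95, "tz": 0.9, "rx": 0.0435, "ry": 0, "rz": 0},
  {"tx": 0, "ty": 3.95, "tz": 0.75, "rx": 0.0435, "ry": 0, "rz": 0},
], jaw=5)

```text
t: 7.93
tcp_pos: [0.4638, -0.2641, 0.0954]
ee_rot: [-0.0, -0.707, -0.001, 0.708]
ft_force: [1.5, 0.7, -0.2]
finger_gap: 0.566
```

>>> carry_out([
  {"tx": 0, "ty": 0, "tz": 0, "rx": 0, "ry": 0, "rz": 0},
  {"tx": 0, "ty": 0, "tz": 0, "rx": 0, "ry": 0, "rz": 0},
])

```text
t: 8.1
tcp_pos: [0.4634, -0.2652, 0.0954]
ee_rot: [0.0, -0.707, 0.0, 0.708]
ft_force: [-1.6, 0.4, 0.4]
finger_gap: 0.566
```

```bash
python3 - <<'E'
from h import *
np.set_printoptions(precision=4,suppress=True)
p,R,s=cur();print(p,s['finger_gap'],s['t'],'\n',R.as_matrix())
c=cams.get_calibration('wrist');pp,d=shot('wrist','w5.png');np.savez('pics/w5.npz',p=pp,d=d,**c)
print(R.inv().apply(np.array([.465,-.2625,.0175])-p)*100)
E
```

```text
[ 0.4634 -0.2652  0.0954] 0.5664143437754618 8.1 
 [[-0.0016 -0.0013 -1.    ]
 [-0.     -1.      0.0013]
 [-1.      0.      0.0016]]
[ 7.787  -0.268  -0.1754]
```

View pics/w5.png

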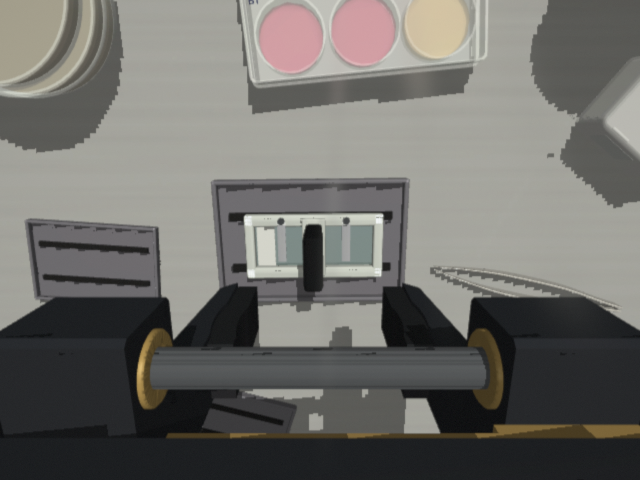

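The carrier's grip is at (313,258), between the open fingers and slightly left of centre. I'll re-measure it from this second wrist position.

```bash
python3 - <<'E'
from h import *
np.set_printoptions(precision=4,suppress=True)
z=np.load('pics/w5.npz');C={k:z[k] for k in['mtx','R','t']};d=z['d']
q=[atz(C,a,.012) for a in [(245.5,214.5),(383.5,214.5),(383,277.5),(246,278)]];print(np.array(q),np.mean(q,0))
q=[atz(C,a,.048) for a in [(304,224),(323,224),(324,291),(304,291)]];print(np.array(q),np.mean(q,0)); print(dep(C,d,(313,270)))
p,R,s=cur();print(R.inv().apply(np.array([.4648,-.2625,.0175])-p)*100,s['t'])
E
```

```text
[[ 0.485  -0.2219  0.012 ]
 [ 0.4849 -0.3035  0.012 ]
 [ 0.4453 -0.3048  0.012 ]
 [ 0.4452 -0.2202  0.012 ]] [ 0.4651 -0.2626  0.012 ]
[[ 0.4871 -0.2579  0.048 ]
 [ 0.4871 -0.2674  0.048 ]
 [ 0.4511 -0.268   0.048 ]
 [ 0.4512 -0.2575  0.048 ]] [ 0.4691 -0.2627  0.048 ]
[ 0.4623 -0.2622  0.0467]
[ 7.7956 -0.0254 -0.0899] 8.15
```

>>> carry_out([
  {"tx": 3, "ty": 0, "tz": -0.1, "rx": 0, "ry": 0, "rz": 0},
  {"tx": 2.5, "ty": 0, "tz": 0, "rx": 0, "ry": 0, "rz": 0},
  {"tx": 1.5, "ty": 0, "tz": 0, "rx": 0, "ry": 0, "rz": 0},
  {"tx": 0.7, "ty": 0, "tz": 0, "rx": 0, "ry": 0, "rz": 0},
  {"tx": 0, "ty": 0, "tz": 0, "rx": 0, "ry": 0, "rz": 0},
  {"tx": 0, "ty": 0, "tz": 0, "rx": 0, "ry": 0, "rz": 0},
])

```text
t: 8.65
tcp_pos: [0.4659, -0.2624, 0.0197]
ee_rot: [-0.001, -0.707, -0.002, 0.707]
ft_force: [-0.0, -1.5, 0.5]
finger_gap: 0.56
```

```bash
python3 - <<'E'
from h import *
np.set_printoptions(precision=4,suppress=True)
p,R,s=cur();print(p,s['ft_force'],R.inv().apply(np.array([.4648,-.2625,.0175])-p)*100,s['t'],R.as_matrix())
E
```

```text
[ 0.4659 -0.2624  0.0197] [-0.0368 -1.4929  0.4803] [0.2227 0.0133 0.108 ] 8.65 [[-0.0002  0.0043 -1.    ]
 [ 0.0008 -1.     -0.0043]
 [-1.     -0.0008  0.0002]]
```

>>> carry_out([
  {"tx": 0.2, "ty": 0, "tz": 0.1, "rx": 0, "ry": 0, "rz": 0},
  {"tx": 0, "ty": 0, "tz": 0, "rx": 0, "ry": 0, "rz": 0},
  {"tx": 0, "ty": 0, "tz": 0, "rx": 0, "ry": 0, "rz": 0},
  {"tx": 0, "ty": 0, "tz": 0, "rx": 0, "ry": 0, "rz": 0},
  {"tx": 0, "ty": 0, "tz": 0, "rx": 0, "ry": 0, "rz": 0},
  {"tx": 0, "ty": 0, "tz": 0, "rx": 0, "ry": 0, "rz": 0},
  {"tx": 0, "ty": 0, "tz": 0, "rx": 0, "ry": 0, "rz": 0},
  {"tx": 0, "ty": 0, "tz": 0, "rx": 0, "ry": 0, "rz": 0},
], jaw=0, newtons=40)

```text
t: 9.32
tcp_pos: [0.4644, -0.264, 0.0179]
ee_rot: [0.001, 0.707, 0.001, -0.707]
ft_force: [0.3, -0.8, 3.2]
finger_gap: 0.107
```

```bash
python3 - <<'E'
from h import *
np.set_printoptions(precision=4,suppress=True)
p,R,s=cur();print(p,s['ft_force'],s['finger_gap']*88.1,s['t'],R.as_matrix(),s['q'])
E
```

```text
[ 0.4644 -0.264   0.0179] [ 0.2637 -0.7863  3.2099] 9.414377299366787 9.3167 [[ 0.0002  0.0019 -1.    ]
 [-0.0001 -1.     -0.0019]
 [-1.      0.0001 -0.0002]] [ 0.5625  0.6934 -0.1674  1.9506  0.2181  0.5145 -1.3262]
```

```bash
python3 - <<'E'
from h import *
np.set_printoptions(precision=4,suppress=True)
p,R,s=cur();S=np.array([.5912,.1401,.1324]);n=np.array([-.541,-.199,.8165]);n/=np.linalg.norm(n)
R1=tgt_R(-n,[.3445,-.9388,0]); p1=S+n*.1119; print(p1)
p0=p+[0,0,.2]
plan(p0,R,p1,R1,n=12)
E
```

```text
[0.5306 0.1178 0.2238]
12 [{"tx": -0.05, "ty": -3.18, "tz": -0.56, "rx": -0.0282, "ry": 0.0507, "rz": -0.009}, {"tx": 0.01, "ty": -3.16, "tz": -0.65, "rx": -0.0282, "ry": 0.0507, "rz": -0.009}, {"tx": 0.07, "ty": -3.14, "tz": -0.73, "rx": -0.0282, "ry": 0.0507, "rz": -0.009}, {"tx": 0.14, "ty": -3.12, "tz": -0.82, "rx": -0.0282, "ry": 0.0507, "rz": -0.009}, {"tx": 0.21, "ty": -3.1, "tz": -0.9, "rx": -0.0282, "ry": 0.0507, "rz": -0.009}, {"tx": 0.29, "ty": -3.07, "tz": -0.97, "rx": -0.0283, "ry": 0.0507, "rz": -0.009}, {"tx": 0.37, "ty": -3.04, "tz": -1.04, "rx": -0.0282, "ry": 0.0507, "rz": -0.009}, {"tx": 0.45, "ty": -3.0, "tz": -1.1, "rx": -0.0283, "ry": 0.0506, "rz": -0.009}, {"tx": 0.53, "ty": -2.96, "tz": -1.17, "rx": -0.0282, "ry": 0.0507, "rz": -0.009}, {"tx": 0.62, "ty": -2.93, "tz": -1.22, "rx": -0.0283, "ry": 0.0506, "rz": -0.009}, {"tx": 0.71, "ty": -2.88, "tz": -1.27, "rx": -0.0282, "ry": 0.0507, "rz": -0.0091}, {"tx": 0.79, "ty": -2.84, "tz": -1.3, "rx": -0.0283, "ry": 0.0506, "rz": -0.009}]
```

>>> carry_out([
  {"tx": -1, "ty": 0, "tz": 0, "rx": 0, "ry": 0, "rz": 0},
  {"tx": -3, "ty": 0, "tz": 0, "rx": 0, "ry": 0, "rz": 0},
  {"tx": -4, "ty": 0, "tz": 0, "rx": 0, "ry": 0, "rz": 0},
  {"tx": -4, "ty": 0, "tz": 0, "rx": 0, "ry": 0, "rz": 0},
  {"tx": -4, "ty": 0, "tz": 0, "rx": 0, "ry": 0, "rz": 0},
  {"tx": -4, "ty": 0, "tz": 0, "rx": 0, "ry": 0, "rz": 0},
])

```text
t: 9.82
tcp_pos: [0.4637, -0.2636, 0.2202]
ee_rot: [-0.001, -0.707, -0.001, 0.707]
ft_force: [0.7, -0.4, -1.5]
finger_gap: 0.109
```

>>> carry_out([
  {"tx": 0, "ty": -3.2, "tz": -0.55, "rx": -0.0282, "ry": 0.0507, "rz": -0.009},
  {"tx": 0, "ty": -3.15, "tz": -0.65, "rx": -0.0282, "ry": 0.0507, "rz": -0.009},
  {"tx": 0.05, "ty": -3.15, "tz": -0.75, "rx": -0.0282, "ry": 0.0507, "rz": -0.009},
  {"tx": 0.15, "ty": -3.1, "tz": -0.8, "rx": -0.0282, "ry": 0.0507, "rz": -0.009},
  {"tx": 0.2, "ty": -3.1, "tz": -0.9, "rx": -0.0282, "ry": 0.0507, "rz": -0.009},
  {"tx": 0.3, "ty": -3.05, "tz": -0.95, "rx": -0.0282, "ry": 0.0507, "rz": -0.009},
  {"tx": 0.35, "ty": -3.05, "tz": -1.05, "rx": -0.0282, "ry": 0.0507, "rz": -0.009},
  {"tx": 0.45, "ty": -3.0, "tz": -1.1, "rx": -0.0282, "ry": 0.0507, "rz": -0.009},
])

```text
t: 10.48
tcp_pos: [0.5079, -0.0082, 0.2222]
ee_rot: [0.055, 0.83, 0.105, -0.544]
ft_force: [0.1, 0.6, -2.6]
finger_gap: 0.106
```

>>> carry_out([
  {"tx": 0.55, "ty": -2.95, "tz": -1.15, "rx": -0.0282, "ry": 0.0507, "rz": -0.009},
  {"tx": 0.6, "ty": -2.95, "tz": -1.2, "rx": -0.0282, "ry": 0.0507, "rz": -0.009},
  {"tx": 0.7, "ty": -2.9, "tz": -1.25, "rx": -0.0282, "ry": 0.0507, "rz": -0.009},
  {"tx": 0.8, "ty": -2.85, "tz": -1.3, "rx": -0.0282, "ry": 0.0507, "rz": -0.009},
  {"tx": 0, "ty": 0, "tz": 0, "rx": 0, "ry": 0, "rz": 0},
  {"tx": 0, "ty": 0, "tz": 0, "rx": 0, "ry": 0, "rz": 0},
  {"tx": 0, "ty": 0, "tz": 0, "rx": 0, "ry": 0, "rz": 0},
])

```text
t: 11.07
tcp_pos: [0.5173, 0.0641, 0.2152]
ee_rot: [0.076, 0.853, 0.131, -0.499]
ft_force: [0.1, 1.4, -0.6]
finger_gap: 0.112
```

```bash
python3 - <<'E'
from h import *
np.set_printoptions(precision=4,suppress=True)
p,R,s=cur();print(p,s['finger_gap'],s['t'],s['q'],'\n',R.as_matrix())
c=cams.get_calibration('wrist');pp,d=shot('wrist','w6.png');np.savez('pics/w6.npz',p=pp,d=d,**c)
for l in models.landmark_of('wrist','stage_face')[:2]: print(l,dep(c,d,l['xy']))
pp,d=shot('scene','s6.png');np.savez('pics/s6.npz',p=pp,d=d,**cams.get_calibration('scene'))
E
```

```text
[0.5173 0.0641 0.2152] 0.11221572910332525 11.0667 [ 0.4462  0.2161 -0.6675  2.268   0.3494  0.2037 -1.7674] 
 [[ 0.4675  0.2988 -0.832 ]
 [ 0.1475 -0.9543 -0.2599]
 [-0.8716 -0.0012 -0.4902]]
{'xy': [247.0, 169.5], 'p': 0.74} [0.5967 0.1395 0.131 ]
```

View pics/w6.png

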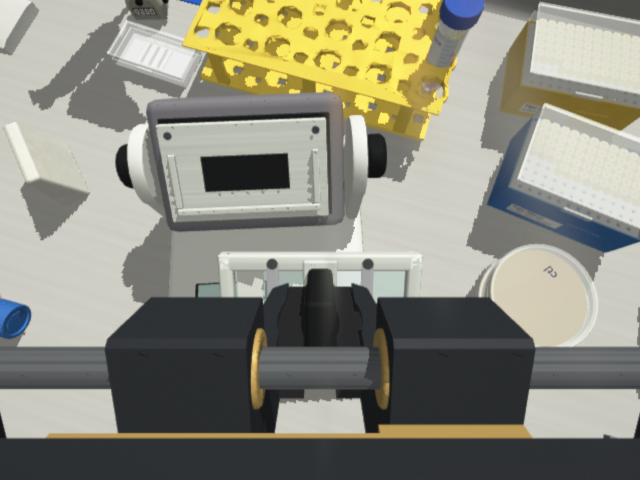

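View pics/s6.png

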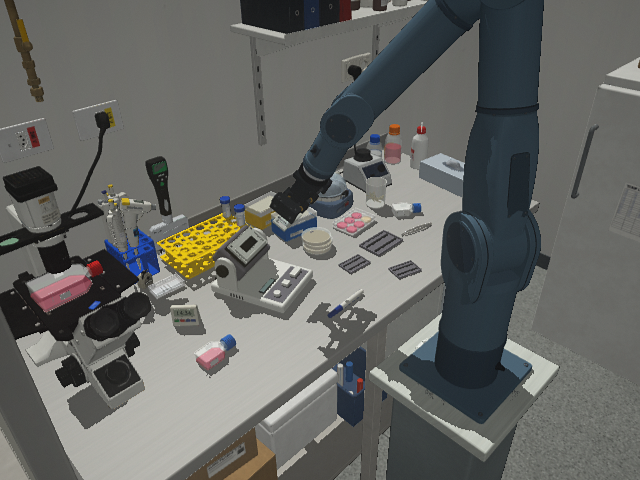

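The carrier is held. The wrist view shows the stage at (247,170) with its ledge at row 211 and its side stops at columns 178 and 317. The arm stopped short because joint 6 (0.204) is at its lower limit (0.19), so I need a kinematic model to find a feasible way in.

```bash
python3 - <<'E'
from h import *
print([a for a in dir(manip) if a[0]!='_'],[a for a in dir(cams) if a[0]!='_'])
E
cat > data.txt <<'E'
1.0848 0.5364 -0.0044 1.5379 0.0027 1.0673 -0.0712 0.2649 -0.5936 0.2387 -0.0001 0.4076 -0.9131 -0.0001 -0.9131 -0.4076 -1 0 0.0001
0.5109 0.2745 -0.0624 1.9377 0.0204 0.9296 -1.1275 0.4224 -0.2583 0.239 0.0006 0.0046 -1 0.0003 -1 -0.0046 -1 -0.0003 -0.0006
-0.0119 0.2614 -0.3475 2.076 0.1197 0.823 -1.6493 0.4347 0.0945 0.2025 -0.0003 0.3445 -0.9388 0.0003 -0.9388 -0.3445 -1 -0.0004 0.0002
0.5625 0.6934 -0.1674 1.9506 0.2181 0.5145 -1.3262 0.4644 -0.264 0.0179 0.0002 0.0019 -1 -0.0001 -1 -0.0019 -1 0.0001 -0.0002
0.4462 0.2161 -0.6675 2.268 0.3494 0.2037 -1.7674 0.5173 0.0641 0.2152 0.4675 0.2988 -0.832 0.1475 -0.9543 -0.2599 -0.8716 -0.0012 -0.4902
E
cat > kin.py <<'E'
import numpy as np
from scipy.spatial.transform import Rotation as Ro
from scipy.optimize import least_squares
D=np.loadtxt('data.txt')
# product: base; joint i: axis rot then translation of link (3 params)
axn=['z','y','z','y','z','y','z']
def fk(q,th,sg):
    # th: links 8x3 (only some), tool R fixed, q offsets for base yaw
    R=Ro.identity();p=np.array([0,0,th[0]])
    R=R*Ro.from_euler('z',sg[0]*q[0])
    p=p+R.apply([th[6],th[7],0])
    R=R*Ro.from_euler('y',sg[1]*q[1]);R=R*Ro.from_euler('z',sg[2]*q[2])
    p=p+R.apply([th[4],th[8],th[1]])
    R=R*Ro.from_euler('y',sg[3]*q[3]);R=R*Ro.from_euler('z',sg[4]*q[4])
    p=p+R.apply([th[5],th[9],th[2]])
    R=R*Ro.from_euler('y',sg[5]*q[5]);R=R*Ro.from_euler('z',sg[6]*q[6])
    R=R*Ro.from_rotvec(th[10:13]); # tool
    p=p+R.apply([th[3],0,0])
    return p,R
E
python3 - <<'E'
from kin import *
import itertools
def res(th,sg,T0):
    r=[]
    for d in D:
        R1=Ro.from_matrix(d[10:].reshape(3,3)); 
        t=th.copy(); p,R=fk(d[:7],np.r_[th[:10],(T0*Ro.from_rotvec(th[10:13])).as_rotvec()],sg)
        r+=list(p-d[7:10])+list(.3*(R1.inv()*R).as_rotvec())
    return np.r_[r,1e-3*th[4:10]]
out=[]
for sg in itertools.product([1,-1],repeat=4):
    s=(sg[0],1,sg[1],1,sg[2],1,sg[3])
    # initial tool R: from sample 0
    best=None
    d=D[0]
    Rp=Ro.from_euler('z',s[0]*d[0])*Ro.from_euler('y',d[1])*Ro.from_euler('z',s[2]*d[2])*Ro.from_euler('y',d[3])*Ro.from_euler('z',s[4]*d[4])*Ro.from_euler('y',d[5])*Ro.from_euler('z',s[6]*d[6])
    T0=Rp.inv()*Ro.from_matrix(d[10:].reshape(3,3))
    f=least_squares(res,[.35,.45,.4,.25]+[0]*9,args=(s,T0),max_nfev=300)
    out.append((f.cost,s,f.x,T0.as_rotvec()))
out.sort(key=lambda a:a[0])
for o in out[:3]: print(o[0],o[1],np.round(o[2],4),o[3])
E
```

```text
['PlanningError', 'get_state', 'hand_in', 'pinch_z'] ['get_calibration', 'read_camera']
4.23569073343599e-09 (-1, 1, -1, 1, -1, 1, -1) [ 3.484e-01  5.044e-01  4.459e-01  3.281e-01  1.000e-04 -1.000e-04
 -0.000e+00 -2.450e-02 -2.060e-02  1.000e-04 -0.000e+00 -0.000e+00
  0.000e+00] [ 1.20921431 -1.20919807  1.20923706]
0.016777395598415474 (-1, 1, -1, 1, 1, 1, -1) [ 0.2779  0.4535  0.4388  0.2467  0.0099 -0.0391 -0.0296 -0.0081 -0.1749
  0.1341 -0.248  -0.0006  0.1157] [ 1.21060769 -1.21414995  1.20533116]
0.08043247582204041 (-1, 1, 1, 1, -1, 1, -1) [-0.2727  0.6116 -0.2663  0.2004 -0.0566  0.0224  0.639  -0.0206 -1.1033
  1.1001 -0.4143  0.0506 -0.2505] [ 1.20048272 -1.20924286  1.20556662]
```

```bash
cat >> kin.py <<'E'
SG=(-1,1,-1,1,-1,1,-1)
T0=Ro.from_rotvec([1.20921431,-1.20919807,1.20923706])
TH=np.r_[.3484,.5044,.4459,.3281,1e-4,-1e-4,0,-.0245,-.0206,1e-4,T0.as_rotvec()]
LO=np.array([-2.7,-.37,-1.27,.24,-1.31,.19,-2.76]);HI=np.array([2.7,2.16,1.26,2.4,4.45,1.91,2.76])
def FK(q): return fk(q,TH,SG)
def ik(p1,R1,q0,w=1e-3,qr=None):
    qr=q0 if qr is None else qr
    def f(q):
        p,R=FK(q);return np.r_[(p-p1)*10,(R1.inv()*R).as_rotvec()*3,w*(q-qr)]
    s=least_squares(f,np.clip(q0,LO+.01,HI-.01),bounds=(LO+.005,HI-.005))
    p,R=FK(s.x);return s.x,np.linalg.norm(p-p1),np.linalg.norm((R1.inv()*R).as_rotvec())
E
python3 - <<'E'
from kin import *
from h import tgt_R
np.set_printoptions(precision=3,suppress=True)
for d in D: print(np.linalg.norm(FK(d[:7])[0]-d[7:10]))
n=np.array([-.541,-.199,.8165]);n/=np.linalg.norm(n);S=np.array([.5912,.1401,.1324])
rng=np.random.default_rng(0)
for flip in [0,1]:
  R1=tgt_R(-n,np.array([.3445,-.9388,0])*(-1 if flip else 1))
  for so in [.0119,.06]:
    L=[]
    for k in range(60):
        q0=rng.uniform(LO,HI);q,e,a=ik(S+n*so,R1,q0,1e-4)
        if e<1e-3 and a<5e-3: L.append(q)
    print(flip,so,len(L));L=np.array(L)
    if len(L):
        L=L[np.argsort(L[:,2])];print(L[::max(1,len(L)//12)])
E
```

```text
6.541194227819975e-05
6.505936846572354e-05
5.9258144982696314e-05
3.346079103762286e-05
9.117419478661257e-05
0 0.0119 33
[[ 0.21   0.494 -0.587  2.216  2.126  0.233  2.755]
 [ 0.21   0.494 -0.587  2.216  2.127  0.233  2.755]
 [ 0.142  0.476 -0.504  2.22   2.229  0.203  2.633]
 [ 0.122  0.471 -0.48   2.221  2.264  0.195  2.593]
 [ 0.122  0.471 -0.48   2.221  2.264  0.195  2.593]
 [ 0.122  0.471 -0.48   2.221  2.264  0.195  2.593]
 [ 0.122  0.471 -0.48   2.221  2.264  0.195  2.593]
 [-0.462  0.434  0.209  2.254  3.796  0.195  0.941]
 [-0.462  0.434  0.209  2.254  3.796  0.195  0.941]
 [-0.462  0.434  0.209  2.254  3.796  0.195  0.941]
 [-0.59   0.45   0.364  2.261  3.973  0.246  0.74 ]
 [-0.929  0.57   0.803  2.278  4.23   0.457  0.399]
 [-0.993  0.616  0.896  2.281  4.259  0.521  0.345]
 [-1.044  0.663  0.974  2.283  4.278  0.582  0.301]
 [-1.183  0.901  1.242  2.287  4.308  0.861  0.152]
 [-1.188  0.915  1.255  2.288  4.307  0.878  0.144]
 [-1.188  0.915  1.255  2.288  4.307  0.878  0.144]]
0 0.06 17
[[-0.658  0.325  0.438  2.309  4.267  0.195  0.465]
 [-0.658  0.325  0.438  2.309 
[... 1582 characters left out ...]
9  1.69   0.562  0.193]
 [ 0.739  0.67  -1.265  2.239  1.69   0.562  0.193]
 [ 0.739  0.67  -1.265  2.239  1.69   0.562  0.193]
 [ 0.695  0.61  -1.189  2.241  1.688  0.49   0.164]
 [ 0.545  0.482 -0.972  2.246  1.706  0.33   0.078]
 [ 0.433  0.425 -0.828  2.251  1.742  0.252  0.008]
 [ 0.36   0.397 -0.739  2.255  1.777  0.211 -0.046]
 [ 0.328  0.387 -0.701  2.256  1.796  0.195 -0.072]
 [ 0.328  0.387 -0.701  2.256  1.796  0.195 -0.072]
 [ 0.328  0.387 -0.701  2.256  1.796  0.195 -0.072]
 [-0.658  0.325  0.438  2.309  4.267  0.195 -2.676]
 [-0.658  0.325  0.438  2.309  4.267  0.195 -2.676]
 [-0.66   0.325  0.441  2.309  4.269  0.196 -2.678]
 [-0.783  0.348  0.59   2.315  4.331  0.25  -2.755]]
```

```bash
cat >> kin.py <<'E'
def jac(q):
    p,R=FK(q);J=np.zeros((6,7))
    for i in range(7):
        dq=q.copy();dq[i]+=1e-6;p2,R2=FK(dq);J[:3,i]=(p2-p)/1e-6;J[3:,i]=(R2*R.inv()).as_rotvec()/1e-6
    return J
def step(q,p1,R1,W=None,lam=1e-3,k=0,qn=None):
    for _ in range(8):
        p,R=FK(q);e=np.r_[p1-p,(R1*R.inv()).as_rotvec()]
        Wi=np.eye(7) if W is None else np.diag(1/W)
        J=jac(q);P=Wi@J.T@np.linalg.inv(J@Wi@J.T+lam**2*np.eye(6));dq=P@e
        if qn is not None: dq+=(np.eye(7)-P@J)@(k*(qn-q))
        q=np.clip(q+dq,LO,HI)
    return q
E
python3 - <<'E'
from kin import *
np.set_printoptions(precision=4,suppress=True)
Q=[d[:7] for d in D]
def rows(l):return np.array(l,float)
A=rows([[0,-2.7,-3.1,.047,0,0],[0,-2.8,-3,.047,0,0],[0,-3,-2.8,.047,0,0],[0,-3.1,-2.7,.047,0,0],[0,-3.2,-2.5,.047,0,0],[0,-3.3,-2.4,.047,0,0],[0,-3.4,-2.2,.047,0,0],[0,-3.5,-2.1,.047,0,0],[0,-3.6,-1.9,.045,0,0]])
B=rows([[.4,-3.95,-.15,-.039,0,0],[.4,-3.95,-.3,-.039,0,0],[.4,-3.9,-.45,-.039,0,0],[.4,-3.9,-.6,-.039,0,0],[.4,-3.85,-.75,-.039,0,0],[.4,-3.85,-.9,-.039,0,0],[.4,-3.8,-1.05,-.039,0,0],[.4,-3.75,-1.2,-.039,0,0],[.4,-3.7,-1.35,-.039,0,0]])
def sim(q,A,**k):
    p,R=FK(q)
    for a in A:
        p=p+R.apply(a[:3]/100);R=R*Ro.from_rotvec(a[3:]);q=step(q,p,R,**k)
    return q
print(Q[1],sim(Q[0],A));print(Q[2],sim(Q[1],B))
E
```

```text
[ 0.5109  0.2745 -0.0624  1.9377  0.0204  0.9296 -1.1275] [ 0.5143  0.2751 -0.0605  1.9376  0.0206  0.9295 -1.1281]
[-0.0119  0.2614 -0.3475  2.076   0.1197  0.823  -1.6493] [-0.0146  0.2593 -0.3497  2.0774  0.12    0.823  -1.6504]
```

```bash
cat >> kin.py <<'E'
AZ=np.radians(20.1);YR=np.array([np.sin(AZ),-np.cos(AZ),0])
def RT(tilt,roll,az=AZ):
    x=np.array([np.cos(az)*np.sin(tilt),np.sin(az)*np.sin(tilt),-np.cos(tilt)]);y=np.array([np.sin(az),-np.cos(az),0])
    return Ro.from_matrix(np.stack([x,y,np.cross(x,y)],1))*Ro.from_rotvec([roll,0,0])
E
cat > search.py <<'E'
from kin import *
import sys
np.set_printoptions(precision=3,suppress=True)
S=np.array([.5912,.1401,.1324]);TL=np.radians(35.3)
nv=-RT(TL,0).as_matrix()[:,0]
q0=D[4,:7];p0,R0=FK(q0)
rng=np.random.default_rng(int(sys.argv[1]))
st=np.array([*p0,np.arccos(-R0.as_matrix()[2,0]),0.])
def simw(q,W,n=14):
    m=9;cur=st
    q=step(q,st[:3],RT(st[3],st[4]))
    for w in W:
        for i in range(1,n+1):
            x=cur+(w-cur)*i/n
            q=step(q,x[:3],RT(x[3],x[4]))
            p,R=FK(q);e=np.linalg.norm(p-x[:3])+np.linalg.norm((RT(x[3],x[4]).inv()*R).as_rotvec())
            m=min(m,(q-LO).min(),(HI-q).min())
            if e>2e-3 or m<.01: return m,q,False
        cur=w
    return m,q,True
best=[]
for k in range(150):
    sgn=rng.choice([1,-1])
    def rw(roll):return np.array([rng.uniform(.42,.62),rng.uniform(-.3,.15),rng.uniform(.24,.45),rng.uniform(0,.6),roll])
    W=[rw(0.),rw(sgn*np.pi*rng.uniform(.3,.7)),rw(sgn*np.pi),np.array([*(S+nv*.08),TL,sgn*np.pi]),np.array([*(S+nv*.004),TL,sgn*np.pi])]
    r=simw(q0,W)
    if r[2]: best.append((r[0],r[1],sgn,W));
best.sort(key=lambda a:-a[0])
print(len(best))
for b in best[:3]: print(b[0],b[1],b[2]);print(np.array(b[3]))
E
for i in 1 2 3 4; do timeout 500 python3 search.py $i > o$i.txt & done; wait; cat o*.txt
```

```text
0
0
0
0
```

```bash
cat > s2.py <<'E'
from kin import *
np.set_printoptions(precision=3,suppress=True)
S=np.array([.5912,.1401,.1324]);TL=np.radians(35.3)
nv=-RT(TL,0).as_matrix()[:,0]
tray=np.array([.4644,-.264,.036])
def pose(G,tilt,az): R=RT(tilt,0,az); return G+R.apply([.0187,0,0]),tilt,az
def seg(q,a,b,n):
    m=9;e=0
    for i in range(1,n+1):
        G=a[0]+(b[0]-a[0])*i/n;t=a[1]+(b[1]-a[1])*i/n;az=a[2]+(b[2]-a[2])*i/n
        p,_,_=pose(G,t,az);R=RT(t,0,az);q=step(q,p,R);P,RR=FK(q);e=max(e,np.linalg.norm(P-p)+np.linalg.norm((R.inv()*RR).as_rotvec()));m=min(m,(q-LO).min(),(HI-q).min())
    return q,m,e
if __name__=='__main__':
  up=tray+[0,0,.18]
  for dl in np.radians([0,10,15,20,25,30]):
    q=D[3,:7].copy()
    W=[(tray,0,0),(up,0,0),(up,-dl,0),(tray,-dl,0),(up,-dl,0),(S+nv*.12,TL-dl,AZ),(S+nv*.024,TL-dl,AZ)]
    print('delta',np.degrees(dl))
    for a,b in zip(W,W[1:]):
        q,m,e=seg(q,a,b,12);print('  ',q,round(m,3),round(e,4))
E
python3 s2.py
```

```text
delta 0.0
   [ 0.623  0.405 -0.239  1.873  0.121  0.878 -1.246] 0.352 0.0
   [ 0.623  0.405 -0.239  1.873  0.121  0.878 -1.246] 0.527 0.0
   [ 0.563  0.695 -0.169  1.95   0.22   0.514 -1.33 ] 0.324 0.0
   [ 0.625  0.405 -0.242  1.873  0.123  0.878 -1.247] 0.352 0.0
   [-0.022  0.196 -0.277  2.307  0.316  0.19  -1.81 ] 0.0 0.2091
   [ 0.73   0.976 -1.27   2.188  1.84   0.816 -2.76 ] 0.0 0.3887
delta 10.0
   [ 0.623  0.405 -0.239  1.873  0.121  0.878 -1.246] 0.352 0.0
   [ 0.55   0.484 -0.207  1.757  0.178  1.082 -1.31 ] 0.537 0.0
   [ 0.513  0.753 -0.161  1.827  0.259  0.749 -1.39 ] 0.559 0.0
   [ 0.551  0.484 -0.209  1.757  0.178  1.082 -1.311] 0.574 0.0
   [ 0.09   0.242 -0.421  2.174  0.248  0.312 -1.737] 0.122 0.0
   [-0.114  0.451 -0.216  2.108  0.422  0.19  -1.91 ] 0.0 0.0355
delta 14.999999999999998
   [ 0.623  0.405 -0.239  1.873  0.121  0.878 -1.246] 0.352 0.0
   [ 0.519  0.527 -0.194  1.699  0.198  1.181 -1.331] 0.542 0.0
   [ 0.49   0.789 -0.157  1.763  0.269  0.863 -1.408] 0.637 0.0
   [ 0.519  0.527 -0.195  1.699  0.199  1.181 -1.332] 0.637 0.0
   [ 0.099  0.268 -0.443  2
[... 598 characters left out ...]
584  0.23   1.372 -1.36 ] 0.538 0.0
   [ 0.447  0.871 -0.145  1.632  0.282  1.082 -1.429] 0.564 0.0
   [ 0.464  0.621 -0.168  1.584  0.23   1.372 -1.36 ] 0.538 0.0
   [ 0.076  0.333 -0.443  1.977  0.217  0.692 -1.709] 0.423 0.0
   [-0.016  0.529 -0.367  1.901  0.325  0.583 -1.798] 0.393 0.0
delta 29.999999999999996
   [ 0.623  0.405 -0.239  1.873  0.121  0.878 -1.246] 0.352 0.0
   [ 0.439  0.669 -0.156  1.528  0.242  1.465 -1.368] 0.445 0.0
   [ 0.427  0.917 -0.138  1.565  0.286  1.188 -1.434] 0.471 0.0
   [ 0.439  0.669 -0.156  1.528  0.242  1.465 -1.368] 0.445 0.0
   [ 0.056  0.371 -0.435  1.911  0.212  0.809 -1.706] 0.489 0.0
   [-0.02   0.563 -0.376  1.83   0.303  0.709 -1.776] 0.494 0.0
```

```bash
python3 - <<'E'
from h import *
z=np.load('pics/w6.npz');cv2.imwrite('pics/c6.png',cv2.resize(z['p'][85:240,110:400,::-1],None,fx=2.75,fy=2.75,interpolation=cv2.INTER_CUBIC))
E
```

```text
(no output)
```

View pics/c6.png

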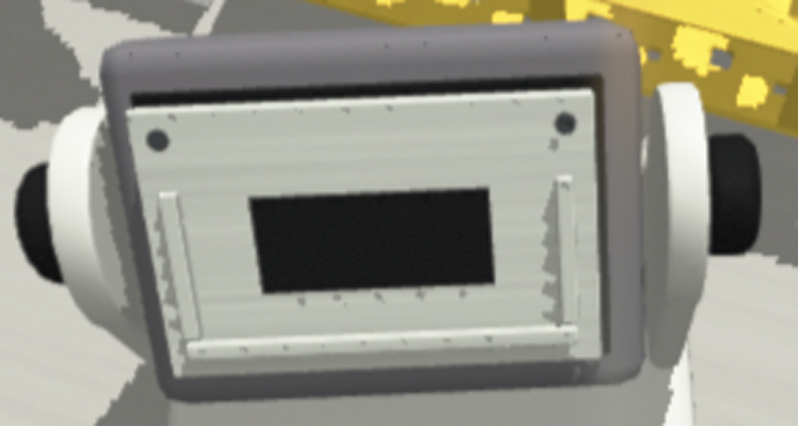

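```bash
python3 - <<'E'
from h import *
np.set_printoptions(precision=4,suppress=True)
z=np.load('pics/w6.npz');C={k:z[k] for k in['mtx','R','t']};d=z['d']
px=lambda a:np.array(a,float)/2.75+[110,85]
cor=px([(128,108),(592,92),(602,355),(177,377)])
obj=np.array([[33,55,0],[33,-55,0],[-33,-55,0],[-33,55,0]],float)/1000
ok,rv,tv=cv2.solvePnP(obj,cor,C['mtx'],None,flags=cv2.SOLVEPNP_ITERATIVE)
pr,_=cv2.projectPoints(obj,rv,tv,C['mtx'],None);print('rep',np.abs(pr[:,0]-cor).max())
Rc,_=cv2.Rodrigues(rv);Rw=C['R'].T@Rc;S=C['R'].T@(tv[:,0]-C['t']);n=Rw[:,2]
print('PnP S',S,'n',n,'slope',np.degrees(np.arccos(n[2])),'az',np.degrees(np.arctan2(-n[1],-n[0])),'y',Rw[:,1])
# depth plane
poly=px([(140,150),(590,130),(595,340),(180,360)]);m=np.zeros(d.shape,np.uint8);cv2.fillPoly(m,[poly.astype(np.int32)],1)
v,u=np.nonzero(m&(d>0));zz=d[v,u];X=(np.linalg.inv(C['mtx'])@np.stack([u*zz,v*zz,zz])-C['t'][:,None]).T@C['R']
for i in range(8):
    c=np.median(X,0) if i==0 else X.mean(0);_,s,V=np.linalg.svd(X-c);nn=V[2]*np.sign(V[2,2]);r=(X-c)@nn
    X=X[abs(r)<max(1.5*r.std(),.0008)]
print('plane',len(X),c,nn,np.degrees(np.arccos(nn[2])),np.degrees(np.arctan2(-nn[1],-nn[0])),r.std())
def hit(xy,off=0):
    o,v=ray(C,xy);return o+v*((c+nn*off-o)@nn)/(v@nn)
xs=np.array([-nn[0]*nn[2],-nn[1]*nn[2],1-nn[2]**2]);xs/=np.linalg.norm(xs);ys=np.cross(nn,xs)
P=[hit(a) for a in cor];Sc=np.mean(P,0);print('plate centre on plane',Sc,[np.round([(q-Sc)@xs*1e3,(q-Sc)@ys*1e3],1) for q in P])
W=[hit(a) for a in px([(249,197),(488,188),(494,283),(263,292)])];print('win',np.mean(W,0),[np.round([(q-Sc)@xs*1e3,(q-Sc)@ys*1e3],1) for q in W])
for nm,a in dict(ledgeTopL=(190,342),ledgeTopR=(577,327),stopL=(177,193),stopLb=(198,335),stopR=(557,180),stopRb=(560,320)).items():
    q=hit(px(a),.004);print(nm,np.round([(q-Sc)@xs*1e3,(q-Sc)@ys*1e3],1))
print('pivot z',(Sc-.044*nn))
E
```

```text
rep 0.7259064439918319
PnP S [0.5969 0.1405 0.1261] n [-0.5369 -0.2169  0.8153] slope 35.386640750220764 az 21.993450159609228 y [-0.3521  0.9358  0.017 ]
plane 7509 [0.5966 0.1398 0.1309] [-0.5515 -0.1989  0.8101] 35.89147099124701 19.837825091255702 0.00041618229796159894
plate centre on plane [0.5954 0.1394 0.13  ] [array([32.9, 54.3]), array([ 32.5, -53.9]), array([-32.1, -54.6]), array([-33.3,  54.2])]
win [0.5949 0.1398 0.1297] [array([11.3, 29.3]), array([ 11.2, -28.2]), array([-12.1, -28.2]), array([-12.1,  29.3])]
ledgeTopL [-23.   47.9]
ledgeTopR [-23.2 -48.4]
stopL [13.5 45. ]
stopLb [-21.3  45.7]
stopR [ 13.1 -44.9]
stopRb [-21.2 -44.2]
pivot z [0.6196 0.1482 0.0943]
```

The stage measurements agree with the text: ledge inner face at -23 mm, stops at ±45 mm, slope 35.9° by wrist depth (35.3° from the top camera), centre at (0.595, 0.139, 0.130). At that slope a straight-down grip needs joint 6 below its limit. I'll put the carrier back in its tray and re-grip it with the tool leaned about 20° about the jaw axis.

```bash
python3 - <<'E'
from h import *
from kin import RT
np.set_printoptions(precision=4,suppress=True)
p,R,s=cur();print(p,s['t'])
plan(p,R,[.4644,-.264,.11],RT(0,0,0),n=12)
E
```

```text
[0.5175 0.0642 0.2153] 11.2167
12 [{"tx": 0.15, "ty": 2.48, "tz": 1.51, "rx": 0.0247, "ry": -0.0424, "rz": 0.0066}, {"tx": 0.23, "ty": 2.51, "tz": 1.44, "rx": 0.0247, "ry": -0.0424, "rz": 0.0066}, {"tx": 0.31, "ty": 2.55, "tz": 1.37, "rx": 0.0247, "ry": -0.0424, "rz": 0.0065}, {"tx": 0.38, "ty": 2.58, "tz": 1.29, "rx": 0.0247, "ry": -0.0424, "rz": 0.0066}, {"tx": 0.45, "ty": 2.6, "tz": 1.21, "rx": 0.0247, "ry": -0.0424, "rz": 0.0065}, {"tx": 0.52, "ty": 2.63, "tz": 1.12, "rx": 0.0247, "ry": -0.0424, "rz": 0.0066}, {"tx": 0.58, "ty": 2.65, "tz": 1.03, "rx": 0.0247, "ry": -0.0424, "rz": 0.0065}, {"tx": 0.64, "ty": 2.67, "tz": 0.94, "rx": 0.0247, "ry": -0.0424, "rz": 0.0066}, {"tx": 0.7, "ty": 2.69, "tz": 0.84, "rx": 0.0247, "ry": -0.0424, "rz": 0.0065}, {"tx": 0.75, "ty": 2.71, "tz": 0.75, "rx": 0.0248, "ry": -0.0423, "rz": 0.0065}, {"tx": 0.8, "ty": 2.72, "tz": 0.65, "rx": 0.0248, "ry": -0.0424, "rz": 0.0066}, {"tx": 0.84, "ty": 2.73, "tz": 0.54, "rx": 0.0247, "ry": -0.0423, "rz": 0.0065}]
```

>>> carry_out([
  {"tx": 0.15, "ty": 2.5, "tz": 1.5, "rx": 0.0247, "ry": -0.0424, "rz": 0.0066},
  {"tx": 0.25, "ty": 2.5, "tz": 1.45, "rx": 0.0247, "ry": -0.0424, "rz": 0.0066},
  {"tx": 0.3, "ty": 2.55, "tz": 1.35, "rx": 0.0247, "ry": -0.0424, "rz": 0.0066},
  {"tx": 0.4, "ty": 2.6, "tz": 1.3, "rx": 0.0247, "ry": -0.0424, "rz": 0.0066},
  {"tx": 0.45, "ty": 2.6, "tz": 1.2, "rx": 0.0247, "ry": -0.0424, "rz": 0.0066},
  {"tx": 0.5, "ty": 2.65, "tz": 1.1, "rx": 0.0247, "ry": -0.0424, "rz": 0.0066},
  {"tx": 0.6, "ty": 2.65, "tz": 1.05, "rx": 0.0247, "ry": -0.0424, "rz": 0.0066},
  {"tx": 0.65, "ty": 2.65, "tz": 0.95, "rx": 0.0247, "ry": -0.0424, "rz": 0.0066},
])

```text
t: 11.88
tcp_pos: [0.4821, -0.1557, 0.1444]
ee_rot: [0.025, 0.763, 0.044, -0.645]
ft_force: [0.8, -0.1, -1.3]
finger_gap: 0.108
```

>>> carry_out([
  {"tx": 0.7, "ty": 2.7, "tz": 0.85, "rx": 0.0247, "ry": -0.0424, "rz": 0.0066},
  {"tx": 0.75, "ty": 2.7, "tz": 0.75, "rx": 0.0247, "ry": -0.0424, "rz": 0.0066},
  {"tx": 0.8, "ty": 2.7, "tz": 0.65, "rx": 0.0247, "ry": -0.0424, "rz": 0.0066},
  {"tx": 0.85, "ty": 2.75, "tz": 0.55, "rx": 0.0247, "ry": -0.0424, "rz": 0.0066},
  {"tx": 0, "ty": 0, "tz": 0, "rx": 0, "ry": 0, "rz": 0},
  {"tx": 0, "ty": 0, "tz": 0, "rx": 0, "ry": 0, "rz": 0},
  {"tx": 0, "ty": 0, "tz": 0, "rx": 0, "ry": 0, "rz": 0},
])

```text
t: 12.47
tcp_pos: [0.465, -0.2626, 0.1093]
ee_rot: [0.001, 0.707, 0.001, -0.707]
ft_force: [0.3, 0.5, -1.6]
finger_gap: 0.108
```

```bash
python3 - <<'E'
from h import *
from kin import RT
np.set_printoptions(precision=4,suppress=True)
p,R,s=cur();print(p,s['t'],s['q'])
plan(p,R,[.4644,-.263,.0187],RT(0,0,0))
E
```

```text
[ 0.465  -0.2626  0.1093] 12.4667 [ 0.8039  0.5753 -0.4831  1.9171  0.3827  0.7405 -1.468 ]
3 [{"tx": 3.02, "ty": 0.01, "tz": 0.02, "rx": 0.0008, "ry": -0.0001, "rz": 0.0003}, {"tx": 3.02, "ty": 0.02, "tz": 0.02, "rx": 0.0008, "ry": -0.0001, "rz": 0.0003}, {"tx": 3.02, "ty": 0.01, "tz": 0.03, "rx": 0.0007, "ry": -0.0001, "rz": 0.0002}]
```

>>> carry_out([
  {"tx": 3, "ty": 0, "tz": 0, "rx": 0, "ry": 0, "rz": 0},
  {"tx": 3, "ty": 0, "tz": 0.05, "rx": 0, "ry": 0, "rz": 0},
  {"tx": 2, "ty": 0, "tz": 0, "rx": 0, "ry": 0, "rz": 0},
  {"tx": 0.7, "ty": 0, "tz": 0, "rx": 0, "ry": 0, "rz": 0},
  {"tx": 0.3, "ty": 0, "tz": 0, "rx": 0, "ry": 0, "rz": 0},
  {"tx": 0, "ty": 0, "tz": 0, "rx": 0, "ry": 0, "rz": 0},
  {"tx": 0, "ty": 0, "tz": 0, "rx": 0, "ry": 0, "rz": 0},
])

```text
t: 13.05
tcp_pos: [0.4655, -0.2633, 0.0206]
ee_rot: [0.001, 0.708, 0.001, -0.706]
ft_force: [-0.3, 1.1, -0.6]
finger_gap: 0.108
```

>>> carry_out([
  {"tx": 0.2, "ty": 0, "tz": 0, "rx": 0, "ry": 0, "rz": 0},
  {"tx": 0, "ty": 0, "tz": 0, "rx": 0, "ry": 0, "rz": 0},
  {"tx": 0, "ty": 0, "tz": 0, "rx": 0, "ry": 0, "rz": 0},
])

```text
t: 13.3
tcp_pos: [0.4648, -0.2635, 0.018]
ee_rot: [0.001, 0.707, 0.0, -0.707]
ft_force: [-0.5, 1.0, 0.2]
finger_gap: 0.104
```

>>> carry_out([
  {"tx": 0, "ty": 0, "tz": 0, "rx": 0, "ry": 0, "rz": 0},
  {"tx": 0, "ty": 0, "tz": 0, "rx": 0, "ry": 0, "rz": 0},
  {"tx": 0, "ty": 0, "tz": 0, "rx": 0, "ry": 0, "rz": 0},
  {"tx": 0, "ty": 0, "tz": 0, "rx": 0, "ry": 0, "rz": 0},
], jaw=4)

```text
t: 13.63
tcp_pos: [0.4646, -0.2633, 0.0175]
ee_rot: [0.001, 0.707, 0.001, -0.707]
ft_force: [-0.1, 0.5, 0.2]
finger_gap: 0.388
```

```bash
cat > s3.py <<'E'
from s2 import *
from h import cur
if __name__=='__main__':
  TL=np.radians(35.7)
  p,R,s=cur();q0=s['q'];print(p,s['ft_force'],s['finger_gap'],s['t'],q0)
  S=np.array([.5954,.1394,.1300]);nv=-RT(TL,0).as_matrix()[:,0]
  tray=p+[0,0,.0187];up=tray+[0,0,.06];up2=tray+[0,0,.15]
  for dl in np.radians([18,20,22,25]):
    q=q0.copy()
    W=[(tray,0,0),(up,0,0),(up,-dl,0),(tray,-dl,0),(up2,-dl,0),(S+nv*.12,TL-dl,AZ),(S+nv*.024,TL-dl,AZ)]
    print('delta',np.degrees(dl))
    for a,b in zip(W,W[1:]):
        q,m,e=seg(q,a,b,12);print('  ',q,round(m,3),round(e,4))
E
python3 s3.py
```

```text
[ 0.465 -0.263  0.017] [-0.098  0.459  0.231] 0.38822654267364315 13.6333 [ 0.733  0.725 -0.391  1.941  0.489  0.57  -1.556]
delta 18.0
   [ 0.782  0.626 -0.455  1.929  0.421  0.681 -1.501] 0.39 0.0
   [ 0.649  0.749 -0.4    1.709  0.414  1.078 -1.526] 0.488 0.0
   [ 0.629  0.841 -0.372  1.714  0.455  0.987 -1.56 ] 0.686 0.0
   [ 0.674  0.625 -0.435  1.672  0.354  1.227 -1.473] 0.683 0.0
   [ 0.296  0.336 -0.682  2.059  0.401  0.538 -1.863] 0.341 0.0
   [ 0.116  0.528 -0.515  1.987  0.589  0.433 -2.027] 0.243 0.0
delta 20.0
   [ 0.782  0.626 -0.455  1.929  0.421  0.681 -1.501] 0.39 0.0
   [ 0.636  0.765 -0.394  1.684  0.413  1.12  -1.527] 0.49 0.0
   [ 0.617  0.857 -0.367  1.688  0.452  1.031 -1.559] 0.712 0.0
   [ 0.658  0.642 -0.426  1.649  0.357  1.267 -1.476] 0.643 0.0
   [ 0.29   0.349 -0.685  2.033  0.391  0.589 -1.854] 0.367 0.0
   [ 0.127  0.542 -0.535  1.959  0.566  0.488 -2.002] 0.298 0.0
delta 22.0
   [ 0.782  0.626 -0.455  1.929  0.421  0.681 -1.501] 0.39 0.0
   [ 0.622  0.782 -0.387  1.659  0.412  1.161 -1.528] 0.492 0.0
   [ 0.606  0.873 -0.363  1.661  0.449  1.074 -1.559] 0.738 0.0
   [ 0.643  0.66  -0.417  1.626  0.359  1.306 -1.479] 0.604 0.0
   [ 0.283  0.363 -0.685  2.007  0.382  0.639 -1.846] 0.393 0.0
   [ 0.133  0.556 -0.551  1.931  0.545  0.542 -1.979] 0.352 0.0
delta 25.0
   [ 0.782  0.626 -0.455  1.929  0.421  0.681 -1.501] 0.39 0.0
   [ 0.603  0.808 -0.377  1.621  0.411  1.223 -1.528] 0.495 0.0
   [ 0.588  0.898 -0.355  1.622  0.444  1.138 -1.557] 0.695 0.0
   [ 0.621  0.687 -0.404  1.591  0.363  1.364 -1.482] 0.546 0.0
   [ 0.27   0.385 -0.682  1.967  0.371  0.712 -1.836] 0.433 0.0
   [ 0.136  0.577 -0.567  1.889  0.518  0.621 -1.951] 0.431 0.0
```

```bash
python3 - <<'E'
from h import *
from kin import RT
np.set_printoptions(precision=4,suppress=True)
p,R,s=cur()
G=np.array([.4648,-.263,.038]);R1=RT(-.349,0,0)
plan(p+R.apply([-.002,0,0]),R,G+R1.apply([.0187,0,0]),R1,n=4)
E
```

```text
4 [{"tx": -0.02, "ty": -0.01, "tz": 0.15, "rx": 0.0005, "ry": -0.0873, "rz": -0.0002}, {"tx": -0.01, "ty": -0.01, "tz": 0.16, "rx": 0.0005, "ry": -0.0873, "rz": -0.0002}, {"tx": 0.0, "ty": -0.01, "tz": 0.16, "rx": 0.0006, "ry": -0.0872, "rz": -0.0002}, {"tx": 0.01, "ty": -0.0, "tz": 0.15, "rx": 0.0005, "ry": -0.0873, "rz": -0.0003}]
```

>>> carry_out([
  {"tx": -0.25, "ty": 0, "tz": 0, "rx": 0, "ry": 0, "rz": 0},
  {"tx": 0, "ty": 0, "tz": 0.15, "rx": 0, "ry": -0.0873, "rz": 0},
  {"tx": 0, "ty": 0, "tz": 0.15, "rx": 0, "ry": -0.0873, "rz": 0},
  {"tx": 0, "ty": 0, "tz": 0.15, "rx": 0, "ry": -0.0873, "rz": 0},
  {"tx": 0, "ty": 0, "tz": 0.15, "rx": 0, "ry": -0.0873, "rz": 0},
  {"tx": 0, "ty": 0, "tz": 0, "rx": 0, "ry": 0, "rz": 0},
  {"tx": 0, "ty": 0, "tz": 0, "rx": 0, "ry": 0, "rz": 0},
])

```text
t: 14.22
tcp_pos: [0.4593, -0.2627, 0.02]
ee_rot: [-0.001, -0.574, -0.001, 0.819]
ft_force: [-0.7, -0.1, 0.2]
finger_gap: 0.457
```

```bash
python3 - <<'E'
from h import *
np.set_printoptions(precision=4,suppress=True)
p,R,s=cur();print(p,s['ft_force'],s['t'],R.as_matrix(),'pinch',p-R.apply([.0187,0,0]))
c=cams.get_calibration('wrist');pp,d=shot('wrist','w7.png');np.savez('pics/w7.npz',p=pp,d=d,**c)
E
```

```text
[ 0.4593 -0.2627  0.02  ] [-0.6662 -0.1264  0.2241] 14.2167 [[-0.3403  0.0033 -0.9403]
 [-0.001  -1.     -0.0031]
 [-0.9403 -0.0001  0.3403]] pinch [ 0.4657 -0.2627  0.0376]
```

View pics/w7.png

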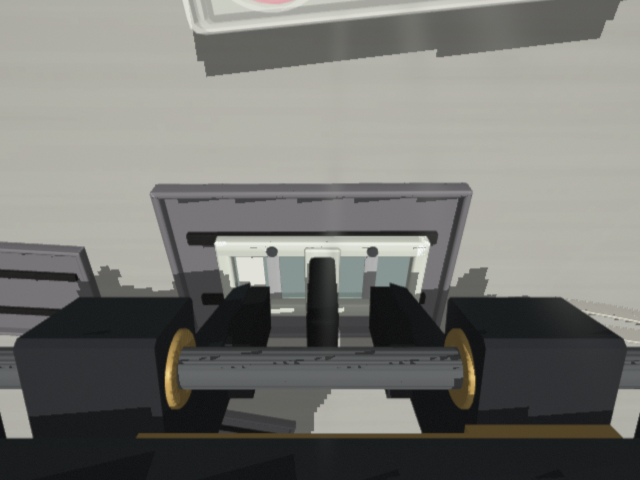

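The carrier lies flat in the tray again, with its far edge at row 238 (columns 216–429). The leaned fingers straddle the grip. Closing.

>>> carry_out([
  {"tx": 0, "ty": 0, "tz": 0, "rx": 0, "ry": 0, "rz": 0},
  {"tx": 0, "ty": 0, "tz": 0, "rx": 0, "ry": 0, "rz": 0},
  {"tx": 0, "ty": 0, "tz": 0, "rx": 0, "ry": 0, "rz": 0},
  {"tx": 0, "ty": 0, "tz": 0, "rx": 0, "ry": 0, "rz": 0},
  {"tx": 0, "ty": 0, "tz": 0, "rx": 0, "ry": 0, "rz": 0},
  {"tx": 0, "ty": 0, "tz": 0, "rx": 0, "ry": 0, "rz": 0},
  {"tx": 0, "ty": 0, "tz": 0, "rx": 0, "ry": 0, "rz": 0},
], jaw=0, newtons=50)

```text
t: 14.85
tcp_pos: [0.4583, -0.2635, 0.0208]
ee_rot: [-0.001, -0.573, -0.0, 0.819]
ft_force: [-0.2, -0.5, 2.2]
finger_gap: 0.108
```

```bash
python3 - <<'E'
from h import *
np.set_printoptions(precision=4,suppress=True)
z=np.load('pics/w7.npz');C={k:z[k] for k in['mtx','R','t']}
print(atz(C,(216,237.5),.012),atz(C,(429,237.5),.012))
p,R,s=cur();print(p,s['ft_force'],s['finger_gap'],s['t'],R.as_matrix(),'pinch',p-R.apply([.0187,0,0]))
E
```

```text
[ 0.4882 -0.2243  0.012 ] [ 0.4884 -0.3041  0.012 ]
[ 0.4583 -0.2635  0.0208] [-0.2157 -0.4874  2.1967] 0.10776339909444184 14.85 [[-0.3427  0.0022 -0.9395]
 [-0.0015 -1.     -0.0018]
 [-0.9395  0.0008  0.3427]] pinch [ 0.4647 -0.2635  0.0384]
```

```bash
cat > place.py <<'E'
from h import *
np.set_printoptions(precision=4,suppress=True)
Rt=Ro.from_matrix(np.array([[-0.3427,.0022,-.9395],[-.0015,-1,-.0018],[-.9395,.0008,.3427]]))
pt=np.array([.4583,-.2635,.0208]); pc=np.array([.4655,-.2633,.006])
rel_p=pt-pc; rel_R=Rt   # tool in carrier frame (carrier axes = world)
def stage(slope=35.8,az=20.0):
    b,a=np.radians(slope),np.radians(az)
    n=np.array([-np.sin(b)*np.cos(a),-np.sin(b)*np.sin(a),np.cos(b)]);x=np.array([np.cos(b)*np.cos(a),np.cos(b)*np.sin(a),np.sin(b)])
    return Ro.from_matrix(np.stack([x,np.cross(n,x),n],1))
S=np.array([.5954,.1394,.1300]);RS=stage()
def tool_at(off):  # carrier origin at stage coords off (m)
    return S+RS.apply(np.array(off)+rel_p), RS*rel_R
def carrier_now(p,R):
    Rc=R*rel_R.inv(); c=p-Rc.apply(rel_p); return RS.inv().apply(c-S),(RS.inv()*Rc).as_rotvec(),c
E
python3 - <<'E'
from place import *
from s2 import step,FK,LO,HI
p,R,s=cur();q=s['q'];print(q)
p1,R1=tool_at([.001,0,.07])
a=plan(p+[0,0,.15],R,p1,R1,n=14)
P=p.copy();Rr=R
for r in [[-1]]*0: pass
for dz in np.linspace(.01,.15,10): q=step(q,p+[0,0,dz],R)
P=p+[0,0,.15]
for r in a:
    P=P+Rr.apply(np.array([r['tx'],r['ty'],r['tz']])/100);Rr=Rr*Ro.from_rotvec([r['rx'],r['ry'],r['rz']]);q=step(q,P,Rr)
    print(P,q,(q-LO).min(),(HI-q).min())
p2,R2=tool_at([.001,0,-.007])
for i in range(10): q=step(q,p1+(p2-p1)*(i+1)/10,R2)
print(q,FK(q)[0]-p2)
E
```

```text
[ 0.608  0.851 -0.354  1.688  0.44   1.03  -1.549]
14 [{"tx": -0.38, "ty": -2.74, "tz": -0.52, "rx": -0.0253, "ry": 0.0442, "rz": 0.001}, {"tx": -0.35, "ty": -2.73, "tz": -0.61, "rx": -0.0253, "ry": 0.0442, "rz": 0.001}, {"tx": -0.33, "ty": -2.71, "tz": -0.69, "rx": -0.0253, "ry": 0.0442, "rz": 0.001}, {"tx": -0.3, "ty": -2.69, "tz": -0.77, "rx": -0.0253, "ry": 0.0442, "rz": 0.001}, {"tx": -0.27, "ty": -2.67, "tz": -0.85, "rx": -0.0252, "ry": 0.0442, "rz": 0.001}, {"tx": -0.23, "ty": -2.65, "tz": -0.93, "rx": -0.0253, "ry": 0.0442, "rz": 0.001}, {"tx": -0.19, "ty": -2.62, "tz": -1.01, "rx": -0.0252, "ry": 0.0442, "rz": 0.0011}, {"tx": -0.15, "ty": -2.6, "tz": -1.08, "rx": -0.0253, "ry": 0.0442, "rz": 0.001}, {"tx": -0.1, "ty": -2.57, "tz": -1.15, "rx": -0.0252, "ry": 0.0442, "rz": 0.0011}, {"tx": -0.05, "ty": -2.54, "tz": -1.22, "rx": -0.0253, "ry": 0.0442, "rz": 0.001}, {"tx": 0.01, "ty": -2.51, "tz": -1.28, "rx": -0.0252, "ry": 0.0442, "rz": 0.0011}, {"tx": 0.06, "ty": -2.47, "tz": -1.35, "rx": -0.0253, "ry": 0.0442, "rz": 0.001}, {"tx": 0.12, "ty": -2.44, "tz": -1.4, "rx": -0.0252
[... 1030 characters left out ...]
 0.468  0.424 -0.62   1.95   0.293  0.811 -1.648] 0.6208538982178984 0.44952338663032365
[0.52  0.011 0.188] [ 0.433  0.411 -0.634  1.97   0.304  0.76  -1.682] 0.5701471458561109 0.42951926879650393
[0.526 0.038 0.19 ] [ 0.393  0.4   -0.643  1.988  0.321  0.71  -1.722] 0.5196182589757741 0.41196470549697417
[0.532 0.066 0.192] [ 0.348  0.391 -0.646  2.003  0.345  0.66  -1.767] 0.46992430695348103 0.39733031975908295
[0.538 0.093 0.193] [ 0.296  0.385 -0.644  2.015  0.377  0.611 -1.819] 0.42094158944287857 0.3850504838691453
[0.544 0.121 0.195] [ 0.238  0.38  -0.634  2.024  0.417  0.563 -1.877] 0.3731745529033636 0.3755170155596801
[ 0.112  0.534 -0.517  1.962  0.549  0.483 -1.989] [0. 0. 0.]
```

>>> carry_out([
  {"tx": -1, "ty": 0, "tz": 0.35, "rx": 0, "ry": 0, "rz": 0},
  {"tx": -2.6, "ty": 0, "tz": 0.95, "rx": 0, "ry": 0, "rz": 0},
  {"tx": -3.5, "ty": 0, "tz": 1.3, "rx": 0, "ry": 0, "rz": 0},
  {"tx": -3.5, "ty": 0, "tz": 1.3, "rx": 0, "ry": 0, "rz": 0},
  {"tx": -3.5, "ty": 0, "tz": 1.25, "rx": 0, "ry": 0, "rz": 0},
])

```text
t: 15.27
tcp_pos: [0.4582, -0.2628, 0.1728]
ee_rot: [-0.001, -0.573, -0.001, 0.819]
ft_force: [0.7, -0.6, 0.0]
finger_gap: 0.111
```

>>> carry_out([
  {"tx": -0.4, "ty": -2.75, "tz": -0.5, "rx": -0.0253, "ry": 0.0442, "rz": 0.001},
  {"tx": -0.35, "ty": -2.75, "tz": -0.6, "rx": -0.0253, "ry": 0.0442, "rz": 0.001},
  {"tx": -0.35, "ty": -2.7, "tz": -0.7, "rx": -0.0253, "ry": 0.0442, "rz": 0.001},
  {"tx": -0.3, "ty": -2.7, "tz": -0.75, "rx": -0.0253, "ry": 0.0442, "rz": 0.001},
  {"tx": -0.25, "ty": -2.65, "tz": -0.85, "rx": -0.0253, "ry": 0.0442, "rz": 0.001},
  {"tx": -0.25, "ty": -2.65, "tz": -0.95, "rx": -0.0253, "ry": 0.0442, "rz": 0.001},
  {"tx": -0.2, "ty": -2.6, "tz": -1.0, "rx": -0.0253, "ry": 0.0442, "rz": 0.001},
  {"tx": -0.15, "ty": -2.6, "tz": -1.1, "rx": -0.0253, "ry": 0.0442, "rz": 0.001},
])

```text
t: 15.93
tcp_pos: [0.5076, -0.0424, 0.1862]
ee_rot: [0.062, 0.706, 0.081, -0.701]
ft_force: [0.2, -0.2, -0.9]
finger_gap: 0.11
```

>>> carry_out([
  {"tx": -0.1, "ty": -2.55, "tz": -1.15, "rx": -0.0253, "ry": 0.0442, "rz": 0.001},
  {"tx": -0.05, "ty": -2.55, "tz": -1.2, "rx": -0.0253, "ry": 0.0442, "rz": 0.001},
  {"tx": 0, "ty": -2.5, "tz": -1.3, "rx": -0.0253, "ry": 0.0442, "rz": 0.001},
  {"tx": 0.05, "ty": -2.45, "tz": -1.35, "rx": -0.0253, "ry": 0.0442, "rz": 0.001},
  {"tx": 0.1, "ty": -2.45, "tz": -1.4, "rx": -0.0253, "ry": 0.0442, "rz": 0.001},
  {"tx": 0.2, "ty": -2.4, "tz": -1.45, "rx": -0.0253, "ry": 0.0442, "rz": 0.001},
  {"tx": 0, "ty": 0, "tz": 0, "rx": 0, "ry": 0, "rz": 0},
  {"tx": 0, "ty": 0, "tz": 0, "rx": 0, "ry": 0, "rz": 0},
])

```text
t: 16.6
tcp_pos: [0.5434, 0.1221, 0.1965]
ee_rot: [0.107, 0.785, 0.14, -0.594]
ft_force: [-0.5, -1.2, 0.0]
finger_gap: 0.112
```

```bash
python3 - <<'E'
from place import *
p,R,s=cur();print(p,s['t'],s['finger_gap'],s['q']);print('carrier in stage',*carrier_now(p,R)[:2])
c=cams.get_calibration('wrist');pp,d=shot('wrist','w8.png');np.savez('pics/w8.npz',p=pp,d=d,**c)
p1,R1=tool_at([.001,0,.03]);plan(p,R,p1,R1,n=4)
pp,d=shot('scene','s8.png')
cv2.imwrite('pics/s8c.png',cv2.resize(pp[190:340,180:380,::-1],None,fx=4,fy=4,interpolation=cv2.INTER_CUBIC))
E
```

```text
[0.5434 0.1221 0.1965] 16.6 0.11166703606282596 [ 0.2384  0.3778 -0.6369  2.0248  0.4138  0.5646 -1.8734]
carrier in stage [0.0017 0.0018 0.0712] [ 0.0026 -0.0005  0.0032]
4 [{"tx": 0.97, "ty": 0.04, "tz": -0.34, "rx": 0.001, "ry": -0.0001, "rz": 0.0003}, {"tx": 0.97, "ty": 0.05, "tz": -0.33, "rx": 0.001, "ry": -0.0001, "rz": 0.0004}, {"tx": 0.98, "ty": 0.04, "tz": -0.34, "rx": 0.001, "ry": -0.0002, "rz": 0.0003}, {"tx": 0.97, "ty": 0.05, "tz": -0.33, "rx": 0.0009, "ry": -0.0001, "rz": 0.0004}]
```

View pics/w8.png

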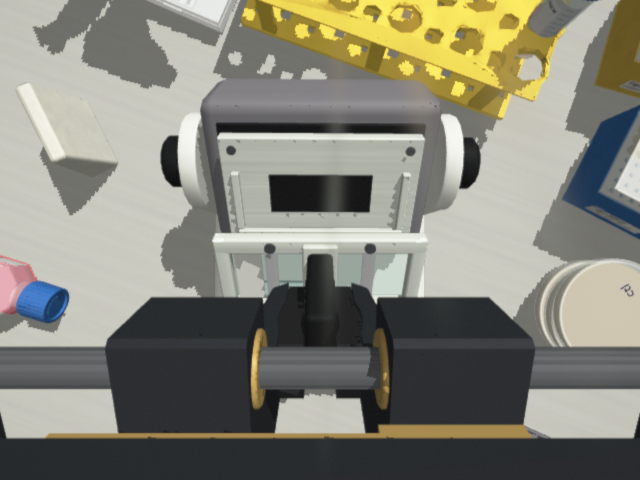

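View pics/s8c.png

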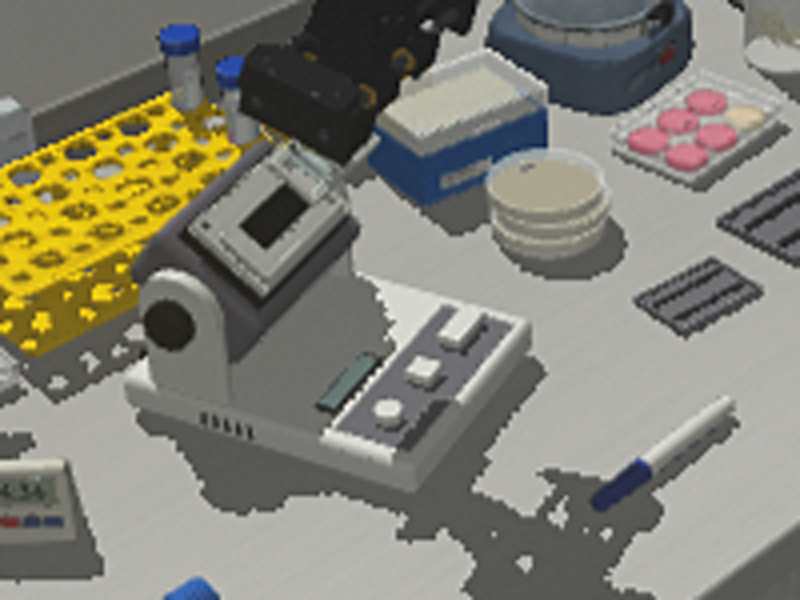

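```bash
python3 - <<'E'
from h import *
z=np.load('pics/w8.npz');cv2.imwrite('pics/c8.png',cv2.resize(z['p'][115:305,195:445,::-1],None,fx=3.2,fy=3.2,interpolation=cv2.INTER_CUBIC))
E
```

```text
(no output)
```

View pics/c8.png

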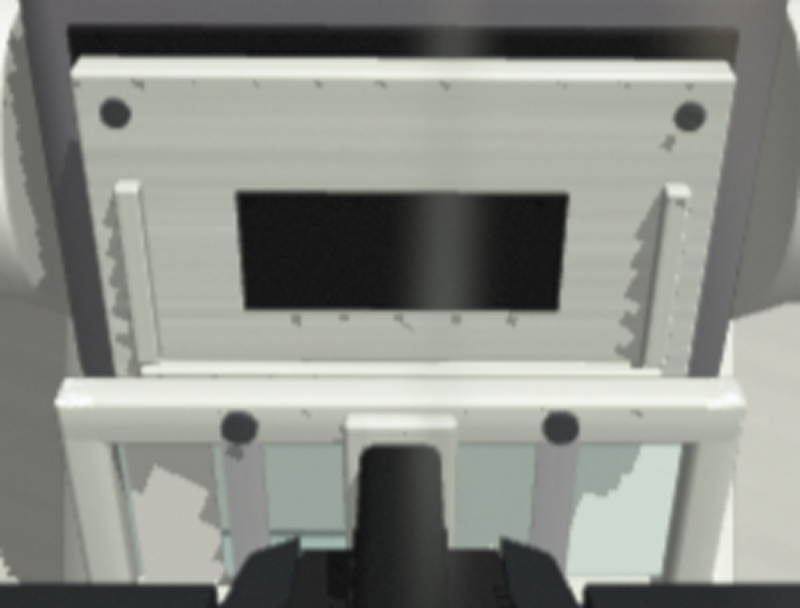

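```bash
python3 - <<'E'
from place import *
z=np.load('pics/w8.npz');C={k:z[k] for k in['mtx','R','t']};d=z['d']
px=lambda a:np.array(a,float)/3.2+[195,115]
def proj(X): q=C['mtx']@(C['R']@X+C['t']);return (q[:2]/q[2]-[195,115])*3.2
p,R,s=cur();Rc=R*rel_R.inv();c=p-Rc.apply(rel_p)
for o in [(.02,.042,0),(.02,-.042,0),(.02,.042,.006),(.02,-.042,.006),(.015,.005,.042),(.015,-.005,.042)]: print(o,proj(c+Rc.apply(o)))
poly=px([(150,90),(680,90),(640,350),(165,350)]);m=np.zeros(d.shape,np.uint8);cv2.fillPoly(m,[poly.astype(np.int32)],1)
v,u=np.nonzero(m&(d>0));zz=d[v,u];X=(np.linalg.inv(C['mtx'])@np.stack([u*zz,v*zz,zz])-C['t'][:,None]).T@C['R']
for i in range(8):
    cc=np.median(X,0) if i==0 else X.mean(0);_,ss,V=np.linalg.svd(X-cc);nn=V[2]*np.sign(V[2,2]);r=(X-cc)@nn;X=X[abs(r)<max(1.5*r.std(),.0008)]
print('plane',len(X),nn,np.degrees(np.arccos(nn[2])),np.degrees(np.arctan2(-nn[1],-nn[0])),'offset to S',(S-cc)@nn)
def hit(a,off=0):
    o,v=ray(C,px(a));return RS.inv().apply(o+v*((cc+nn*off-o)@nn)/(v@nn)-S)*1e3
W=[hit(a) for a in [(237,192),(568,192),(560,310),(245,310)]];print('win',np.array(W),np.mean(W,0))
print('plate top',hit((75,78)),hit((735,78)))
print('stops',hit((141,190),.004),hit((667,190),.004),'ledge',hit((250,362),.004),hit((600,362),.004))
print('screws',hit((115,113)),hit((690,116)))
E
```

```text
(0.02, 0.042, 0) [ 73.9334 366.7411]
(0.02, -0.042, 0) [757.9969 370.3519]
(0.02, 0.042, 0.006) [ 63.1862 394.3862]
(0.02, -0.042, 0.006) [769.799  398.0712]
(0.015, 0.005, 0.042) [368.9595 647.0644]
(0.015, -0.005, 0.042) [471.3691 647.5395]
plane 9517 [-0.5522 -0.1989  0.8096] 35.93965791077152 19.805032549671367 offset to S 2.9219801984984487e-05
win [[ 11.034   29.3529  -0.061 ]
 [ 11.4329 -28.1325   0.0548]
 [-12.3311 -28.6376  -0.002 ]
 [-12.7511  29.5007  -0.1192]] [-0.6538  0.5209 -0.0319]
plate top [31.3199 54.5981 -0.062 ] [ 32.0457 -53.8408   0.1563]
stops [13.1891 45.1108  3.9128] [ 13.8093 -44.3208   4.0929] ledge [-21.6021  28.7396   3.8608] [-21.1229 -36.3576   3.992 ]
screws [25.3163 48.769  -0.065 ] [ 25.4399 -47.3696   0.1273]
```

```bash
python3 - <<'E'
from place import *
z=np.load('pics/w8.npz');C={k:z[k] for k in['mtx','R','t']}
Rct=np.array([[-.0015,-.2582,.9661],[1,-.0009,.0013],[.0006,.9661,.2582]])
R8=Ro.from_matrix(C['R'].T@Rct.T);p8=-C['R'].T@C['t']-R8.apply([-.1449,.0001,-.0658])
print(p8,carrier_now(p8,R8)[:2]); p,R,s=cur();print(p,carrier_now(p,R)[:2],s['t'],s['qd'])
def proj(X): q=C['mtx']@(C['R']@X+C['t']);return (q[:2]/q[2]-[195,115])*3.2
Rc=R8*rel_R.inv();c=p8-Rc.apply(rel_p)
for o in [(.02,.042,0),(.02,-.042,0),(.02,.042,.006),(.02,-.042,.006)]: print(o,proj(c+Rc.apply(o)))
for dx in (-.002,-.001,0): print(dx,proj(c+Rc.apply((.02+dx,0,.006))),proj(c+Rc.apply((.02+dx,0,0))))
E
```

```text
[0.5432 0.1219 0.1966] (array([0.0015, 0.0017, 0.0715]), array([ 0.0028, -0.0006,  0.0036]))
[0.544  0.1196 0.1961] (array([ 0.0012, -0.0009,  0.071 ]), array([-0.0002,  0.0004, -0.0001])) 16.7 [ 0.0167  0.0042  0.0071 -0.0041  0.0005 -0.0044 -0.0023]
(0.02, 0.042, 0) [ 51.2974 367.9655]
(0.02, -0.042, 0) [738.1463 368.3161]
(0.02, 0.042, 0.006) [ 39.9157 395.8104]
(0.02, -0.042, 0.006) [749.4839 396.122 ]
-0.002 [395.0139 409.7746] [395.016  381.7169]
-0.001 [395.0179 402.8971] [395.0198 374.9542]
0 [395.022  395.9663] [395.0238 368.141 ]
```

```bash
python3 - <<'E'
from place import *
z=np.load('pics/w8.npz');C={k:z[k] for k in['mtx','R','t']};d=z['d']
px=lambda a:np.array(a,float)/3.2+[195,115]
Rct=np.array([[-.0015,-.2582,.9661],[1,-.0009,.0013],[.0006,.9661,.2582]])
R8=Ro.from_matrix(C['R'].T@Rct.T);p8=-C['R'].T@C['t']-R8.apply([-.1449,.0001,-.0658])
Rc=R8*rel_R.inv();c=p8-Rc.apply(rel_p)
for a in [(150,425),(180,425),(300,425),(500,425),(620,425),(680,425),(100,480),(105,540),(700,480),(690,540),(405,470)]:
    X=dep(C,d,px(a)); print(a,'carrier frame mm',Rc.inv().apply(X-c)*1e3)
E
```

```text
(150, 425) carrier frame mm [14.6951 29.8112  4.5481]
(180, 425) carrier frame mm [14.6948 26.1633  4.5455]
(300, 425) carrier frame mm [14.7354 11.5595  4.5925]
(500, 425) carrier frame mm [ 15.0393 -12.74     4.9974]
(620, 425) carrier frame mm [ 14.8454 -27.3694   4.7203]
(680, 425) carrier frame mm [ 14.5382 -34.7934   4.291 ]
(100, 480) carrier frame mm [ 6.0152 37.0935  4.3522]
(105, 540) carrier frame mm [-4.0538 37.8184  4.2235]
(700, 480) carrier frame mm [  6.4271 -38.262    4.8451]
(690, 540) carrier frame mm [ -3.8636 -38.4793   4.4334]
(405, 470) carrier frame mm [13.8952 -1.1705 12.4053]
```

```bash
sed -i 's/-.2633,.006\]/-.2633,.0046]/; s/slope=35.8,az=20.0/slope=35.9,az=19.8/' place.py; python3 - <<'E'
from place import *
p,R,s=cur();print(carrier_now(p,R)[:2])
p1,R1=tool_at([.001,0,.014]);plan(p,R,p1,R1,n=5)
E
```

```text
(array([ 0.0013, -0.001 ,  0.0696]), array([0.0018, 0.0022, 0.0027]))
5 [{"tx": 1.05, "ty": -0.02, "tz": -0.38, "rx": 0.0006, "ry": 0.0004, "rz": 0.0002}, {"tx": 1.05, "ty": -0.02, "tz": -0.38, "rx": 0.0006, "ry": 0.0004, "rz": 0.0001}, {"tx": 1.04, "ty": -0.02, "tz": -0.37, "rx": 0.0007, "ry": 0.0005, "rz": 0.0002}, {"tx": 1.05, "ty": -0.02, "tz": -0.38, "rx": 0.0006, "ry": 0.0004, "rz": 0.0001}, {"tx": 1.04, "ty": -0.02, "tz": -0.37, "rx": 0.0007, "ry": 0.0005, "rz": 0.0002}]
```

>>> carry_out([
  {"tx": 1.05, "ty": 0, "tz": -0.38, "rx": 0, "ry": 0, "rz": 0},
  {"tx": 1.05, "ty": 0, "tz": -0.38, "rx": 0, "ry": 0, "rz": 0},
  {"tx": 1.05, "ty": 0, "tz": -0.38, "rx": 0, "ry": 0, "rz": 0},
  {"tx": 1.05, "ty": 0, "tz": -0.38, "rx": 0, "ry": 0, "rz": 0},
  {"tx": 1.05, "ty": 0, "tz": -0.38, "rx": 0, "ry": 0, "rz": 0},
  {"tx": 0, "ty": 0, "tz": 0, "rx": 0, "ry": 0, "rz": 0},
  {"tx": 0, "ty": 0, "tz": 0, "rx": 0, "ry": 0, "rz": 0},
  {"tx": 0, "ty": 0, "tz": 0, "rx": 0, "ry": 0, "rz": 0},
])

```text
t: 17.37
tcp_pos: [0.5746, 0.1318, 0.1505]
ee_rot: [0.106, 0.785, 0.139, -0.594]
ft_force: [0.3, -0.1, -0.3]
finger_gap: 0.11
```

```bash
python3 - <<'E'
from place import *
p,R,s=cur();print(p,s['t'],s['ft_force'],s['q']);print('carrier in stage',*carrier_now(p,R)[:2])
c=cams.get_calibration('wrist');pp,d=shot('wrist','w9.png');np.savez('pics/w9.npz',p=pp,d=d,**c)
cv2.imwrite('pics/c9.png',cv2.resize(pp[115:305,195:445,::-1],None,fx=3.2,fy=3.2,interpolation=cv2.INTER_CUBIC))
for i in range(3): p,R,s=cur();print('carrier in stage',*carrier_now(p,R)[:2]);cams.read_camera('top')
E
```

```text
[0.5746 0.1318 0.1505] 17.3667 [ 0.2914 -0.111  -0.315 ] [ 0.1462  0.492  -0.55    1.9822  0.5158  0.5039 -1.9602]
carrier in stage [0.0013 0.0002 0.0134] [0.0033 0.0016 0.0032]
carrier in stage [0.0015 0.     0.0136] [0.003  0.0011 0.0032]
carrier in stage [ 0.0017 -0.0001  0.0137] [0.0028 0.0007 0.003 ]
carrier in stage [ 0.0017 -0.0001  0.0138] [0.0028 0.0006 0.0031]
```

View pics/c9.png

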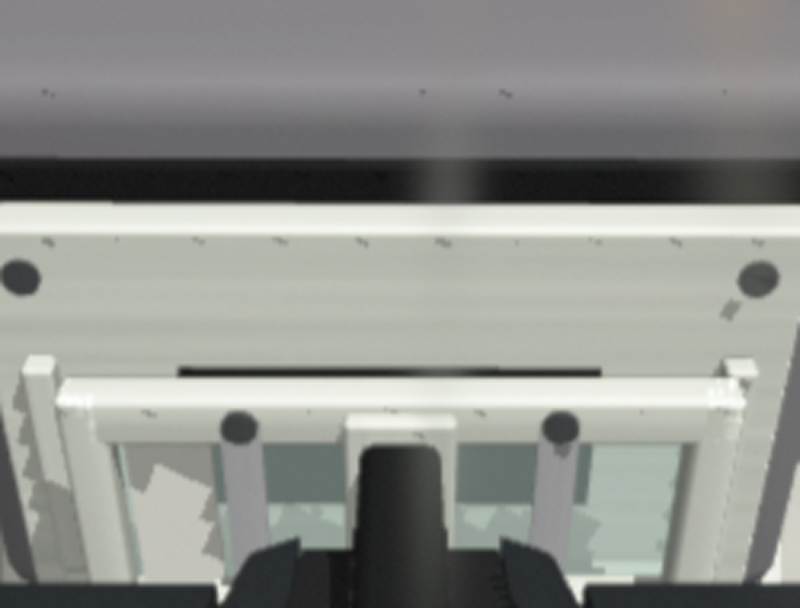

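```bash
python3 - <<'E'
from place import *
z=np.load('pics/w9.npz');C={k:z[k] for k in['mtx','R','t']};d=z['d']
px=lambda a:np.array(a,float)/3.2+[195,115]
def hit(a,off):
    o,v=ray(C,px(a));n=RS.as_matrix()[:,2];return RS.inv().apply(o+v*((S+n*off-o)@n)/(v@n)-S)*1e3
print('plate top',hit((100,233),0),hit((700,233),0),'screws',hit((20,278),0),hit((758,279),0),'stops',hit((55,365),.004),hit((723,365),.004),'win',hit((180,368),0),hit((600,368),0))
f=lambda a:np.round(RS.inv().apply(dep(C,d,px(a))-S)*1e3,1)
print('plate',f((200,320)),f((600,320)),f((60,260)))
print('frame top',[f(a).tolist() for a in [(150,425),(300,425),(500,425),(650,425),(100,500),(115,560),(695,500),(680,560)]])
for zz in (.0185,.0195): print('edge',hit((60,404),zz),hit((742,404),zz))
E
```

```text
plate top [31.5552 37.7365 -0.    ] [ 32.0314 -38.5985  -0.    ] screws [24.9529 49.0169 -0.    ] [ 25.4084 -47.1095  -0.    ] stops [14.0565 45.2129  4.    ] [ 14.6216 -43.3706   4.    ] win [11.0468 29.4964 -0.    ] [ 11.4132 -27.8931   0.    ]
plate [18.7 26.1 -0. ] [ 18.8 -27.2  -0.4] [27.7 43.4  0. ]
frame top [[15.6, 29.9, 19.6], [15.8, 11.6, 19.6], [15.6, -12.8, 19.1], [15.7, -31.1, 19.2], [3.8, 37.5, 19.6], [-6.2, 36.8, 19.8], [4.0, -38.2, 19.3], [-6.2, -37.7, 19.2]]
edge [17.9238 40.7577 18.5   ] [ 18.4558 -42.0336  18.5   ]
edge [18.6262 40.431  19.5   ] [ 19.1539 -41.6969  19.5   ]
```

```bash
python3 - <<'E'
from place import *
p,R,s=cur();M=R.inv().as_matrix()@RS.as_matrix();print('stage x,y,-n in tool axes (cols)\n',M*[1,1,-1])
print(R.inv().apply(RS.apply([.1,.14,-.6])),s['ft_force'])
print((R.inv()*RS*rel_R).as_rotvec())
E
```

```text
stage x,y,-n in tool axes (cols)
 [[-0.3432 -0.0001  0.9393]
 [ 0.0053 -1.      0.0018]
 [-0.9392 -0.0056 -0.3432]]
[ 0.5292 -0.1384 -0.3006] [-0.374   0.3013 -0.3866]
[0.0038 0.0006 0.0014]
```

>>> carry_out([
  {"tx": 0.2, "ty": -0.14, "tz": -0.18, "rx": 0, "ry": 0, "rz": 0},
  {"tx": 0.32, "ty": 0, "tz": -0.12, "rx": 0, "ry": 0, "rz": 0},
  {"tx": 0.38, "ty": 0, "tz": -0.14, "rx": 0, "ry": 0, "rz": 0},
  {"tx": 0, "ty": 0, "tz": 0, "rx": 0, "ry": 0, "rz": 0},
  {"tx": 0, "ty": 0, "tz": 0, "rx": 0, "ry": 0, "rz": 0},
  {"tx": 0, "ty": 0, "tz": 0, "rx": 0, "ry": 0, "rz": 0},
])

```text
t: 18.07
tcp_pos: [0.5805, 0.1352, 0.143]
ee_rot: [0.106, 0.785, 0.139, -0.594]
ft_force: [0.4, -0.8, -0.3]
finger_gap: 0.111
```

```bash
cat > look.py <<'E'
import sys
from place import *
p,R,s=cur();print(p,s['t'],'F along n',RS.inv().apply(s['ft_force']),'gap',s['finger_gap']);print('carrier in stage',*carrier_now(p,R)[:2])
C=cams.get_calibration('wrist');pp,d=shot('wrist',sys.argv[1]+'.png');np.savez('pics/'+sys.argv[1]+'.npz',p=pp,d=d,**C)
cv2.imwrite('pics/c'+sys.argv[1]+'.png',cv2.resize(pp[115:305,195:445,::-1],None,fx=3.2,fy=3.2,interpolation=cv2.INTER_CUBIC))
px=lambda a:np.array(a,float)/3.2+[195,115]
f=lambda a:np.round(RS.inv().apply(dep(C,d,px(a))-S)*1e3,1)
print('frame top',[f(a).tolist() for a in [(150,425),(300,425),(500,425),(650,425),(100,500),(115,560),(695,500),(680,560)]])
E
python3 look.py w10
```

```text
[0.5805 0.1352 0.143 ] 18.0667 F along n [-0.0329 -0.8767 -0.3127] gap 0.11092428220802333
carrier in stage [0.0023 0.0014 0.0034] [0.0031 0.0015 0.003 ]
frame top [[16.7, 31.1, 9.7], [16.7, 12.9, 9.6], [16.6, -11.5, 9.2], [16.9, -29.8, 9.5], [4.9, 38.8, 9.7], [-5.6, 38.2, 9.4], [5.5, -36.8, 9.8], [-5.0, -36.4, 9.5]]
```

View pics/cw10.png

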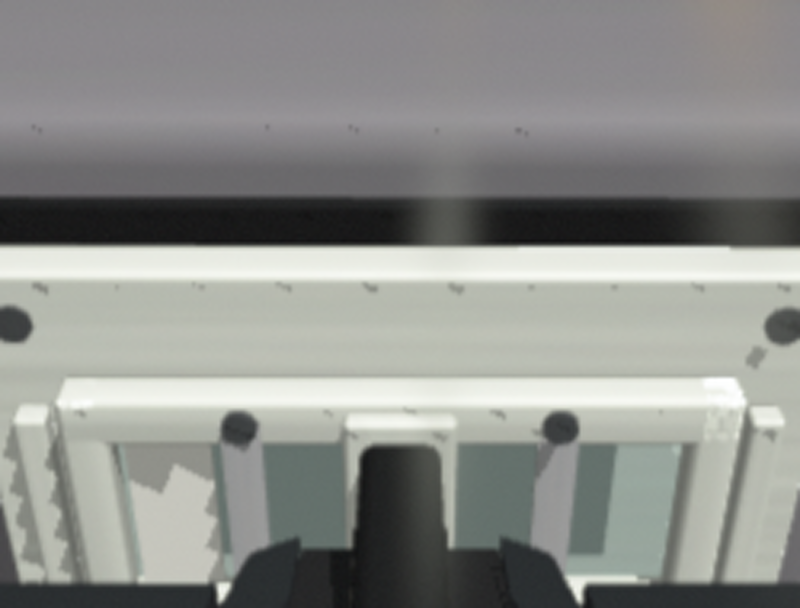

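The carrier is centred between the stops: gap 47–62 px on the left, 742–752 px on the right. It is parallel to the stage, about 3.5 mm above it. Now pressing in along the stage normal.

>>> carry_out([
  {"tx": 0.19, "ty": 0, "tz": -0.07, "rx": 0, "ry": 0, "rz": 0},
  {"tx": 0.19, "ty": 0, "tz": -0.07, "rx": 0, "ry": 0, "rz": 0},
  {"tx": 0.19, "ty": 0, "tz": -0.07, "rx": 0, "ry": 0, "rz": 0},
  {"tx": 0.14, "ty": 0, "tz": -0.05, "rx": 0, "ry": 0, "rz": 0},
  {"tx": 0, "ty": 0, "tz": 0, "rx": 0, "ry": 0, "rz": 0},
  {"tx": 0, "ty": 0, "tz": 0, "rx": 0, "ry": 0, "rz": 0},
])

```text
t: 18.62
tcp_pos: [0.5848, 0.1367, 0.1371]
ee_rot: [0.106, 0.785, 0.139, -0.594]
ft_force: [-1.7, 0.1, 2.9]
finger_gap: 0.108
```

```bash
python3 look.py w11
```

```text
[0.5848 0.1367 0.1371] 18.6167 F along n [0.4254 0.7202 3.2468] gap 0.1077216777563373
carrier in stage [ 0.0025  0.0013 -0.0041] [0.0028 0.0013 0.003 ]
frame top [[16.9, 31.0, 2.2], [17.1, 12.8, 2.4], [17.1, -11.6, 2.2], [17.3, -29.8, 2.3], [4.9, 38.7, 2.0], [-5.3, 38.1, 2.1], [5.6, -36.9, 2.3], [-4.5, -36.4, 2.4]]
```

>>> carry_out([
  {"tx": 0.12, "ty": 0, "tz": -0.04, "rx": 0, "ry": 0, "rz": 0},
  {"tx": 0.12, "ty": 0, "tz": -0.04, "rx": 0, "ry": 0, "rz": 0},
  {"tx": 0, "ty": 0, "tz": 0, "rx": 0, "ry": 0, "rz": 0},
  {"tx": 0, "ty": 0, "tz": 0, "rx": 0, "ry": 0, "rz": 0},
  {"tx": 0, "ty": 0, "tz": 0, "rx": 0, "ry": 0, "rz": 0},
])

```text
t: 19.08
tcp_pos: [0.5862, 0.1372, 0.1351]
ee_rot: [0.106, 0.785, 0.139, -0.594]
ft_force: [-2.7, -1.7, 4.5]
finger_gap: 0.108
```

```bash
python3 look.py w12
```

```text
[0.5862 0.1372 0.1351] 19.0833 F along n [ 0.0897 -0.693   5.4736] gap 0.10815553163619128
carrier in stage [ 0.0025  0.0013 -0.0066] [0.0028 0.001  0.003 ]
frame top [[16.8, 31.1, -0.4], [16.9, 12.8, -0.4], [17.0, -11.6, -0.5], [17.3, -29.8, -0.3], [4.9, 38.7, -0.4], [-5.1, 38.0, -0.3], [5.5, -37.0, -0.3], [-4.5, -36.4, -0.1]]
```

>>> carry_out([
  {"tx": 0.08, "ty": 0, "tz": -0.03, "rx": 0, "ry": 0, "rz": 0},
  {"tx": 0, "ty": 0, "tz": 0, "rx": 0, "ry": 0, "rz": 0},
  {"tx": 0, "ty": 0, "tz": 0, "rx": 0, "ry": 0, "rz": 0},
  {"tx": 0, "ty": 0, "tz": 0, "rx": 0, "ry": 0, "rz": 0},
])

```text
t: 19.47
tcp_pos: [0.5864, 0.1373, 0.1346]
ee_rot: [0.106, 0.785, 0.139, -0.594]
ft_force: [-6.2, -2.7, 9.2]
finger_gap: 0.109
```

```bash
python3 look.py w13
```

```text
[0.5864 0.1373 0.1346] 19.4667 F along n [-0.0274 -0.4467 11.3854] gap 0.10895946864061538
carrier in stage [ 0.0025  0.0013 -0.0071] [0.0025 0.0013 0.0032]
frame top [[16.5, 31.1, -1.3], [16.8, 12.8, -1.0], [17.0, -11.6, -0.9], [17.3, -29.8, -0.8], [5.0, 38.7, -0.9], [-5.4, 38.1, -1.1], [5.6, -36.9, -0.7], [-4.9, -36.5, -1.0]]
```

>>> carry_out([
  {"tx": 0, "ty": 0, "tz": 0, "rx": 0, "ry": 0, "rz": 0},
  {"tx": 0, "ty": 0, "tz": 0, "rx": 0, "ry": 0, "rz": 0},
  {"tx": 0, "ty": 0, "tz": 0, "rx": 0, "ry": 0, "rz": 0},
  {"tx": 0, "ty": 0, "tz": 0, "rx": 0, "ry": 0, "rz": 0},
])

```text
t: 19.85
tcp_pos: [0.5864, 0.1373, 0.1346]
ee_rot: [0.106, 0.785, 0.139, -0.594]
ft_force: [-4.9, -2.8, 9.9]
finger_gap: 0.107
```

```bash
python3 look.py w14; python3 - <<'E'
from place import *
z=np.load('pics/w14.npz');C={k:z[k] for k in['mtx','R','t']};d=z['d']
px=lambda a:np.array(a,float)/3.2+[195,115]
f=lambda a:np.round(RS.inv().apply(dep(C,d,px(a))-S)*1e3,1)
print('plate',[f((x,y)).tolist() for x in(100,250,400,550,700) for y in(330,360)])
pp,d=shot('scene','s14.png');pt,_=shot('top','t14.png')
cv2.imwrite('pics/s14c.png',cv2.resize(pp[190:340,180:380,::-1],None,fx=4,fy=4,interpolation=cv2.INTER_CUBIC))
E
```

```text
[0.5864 0.1373 0.1346] 19.85 F along n [ 1.276  -0.9537 11.3075] gap 0.10746934940485621
carrier in stage [ 0.0025  0.0013 -0.0071] [0.0025 0.0013 0.0032]
frame top [[16.9, 31.0, -0.7], [16.8, 12.8, -1.1], [17.1, -11.6, -0.8], [17.3, -29.8, -0.7], [5.3, 38.6, -0.5], [-5.3, 38.1, -0.9], [5.3, -37.1, -1.1], [-5.1, -36.6, -1.2]]
plate [[27.2, 36.8, -6.0], [22.8, 37.4, -6.2], [27.4, 18.7, -5.9], [23.0, 19.0, -6.0], [27.4, 0.7, -6.1], [22.8, 0.6, -6.4], [27.5, -17.4, -6.1], [23.2, -17.7, -6.1], [27.7, -35.4, -5.9], [23.1, -36.1, -6.3]]
```

View pics/cw14.png

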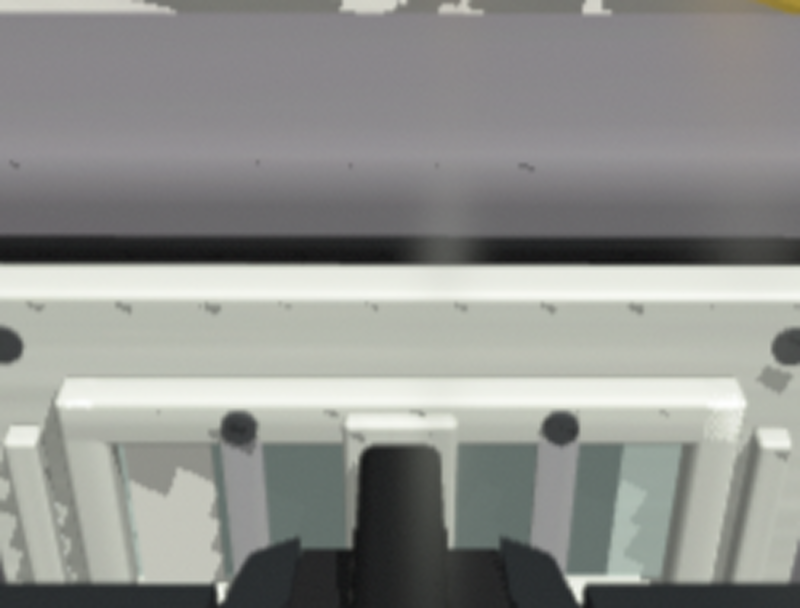

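View pics/s14c.png

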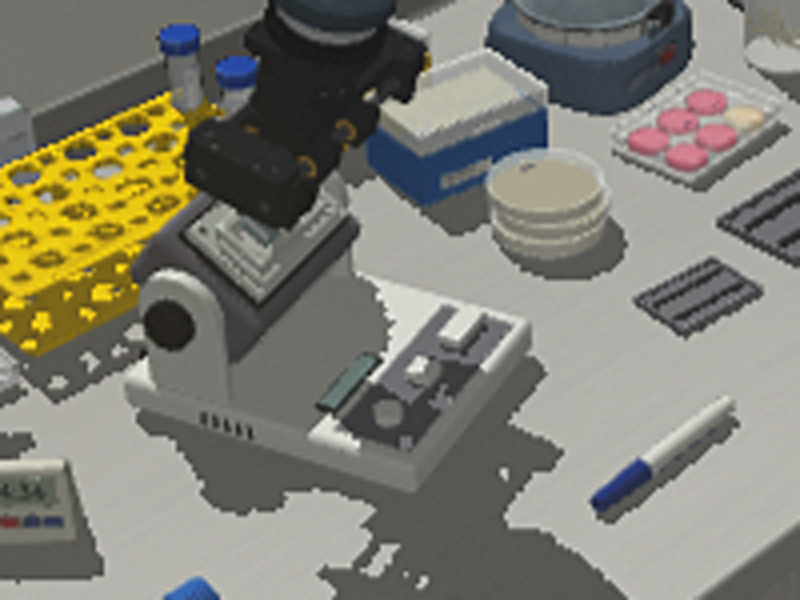

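The stage plate now reads 6.1 mm in, the push is steady at 11 N, the carrier is centred and parallel, and the keys look up. Handing in.

```bash
python3 -c "
from h import *
print(manip.hand_in()); print(manip.get_state()['t'])"
```

```text
the job is handed in; nothing more can be done
None
the job is handed in; nothing more can be done
```

The job is handed in at about 20 s of the 51 s allowed, with the carrier still gripped and pressed flush in the nest. No verdict was reported.

**Keys:** I pressed power, zero and read in that order, one at a time, each down to its stop. The tool force peaked at 14, 28 and 20 N. Key travel was not read directly; I inferred it from tool height and force.

**Carrier:** I picked it from the largest tray and carried it to the stage. At this slope (about 35.9°) the straight-down grip drove joint 6 to its limit, so I put the carrier back in the tray. I re-gripped it with the tool leaned 20° about the jaw axis, then seated it between the stops and pushed along the stage normal.

**Last checks before handing in:**
- **Stage:** the plate reads 6.1 mm in by wrist depth, and the push holds steady at about 11 N.
- **Fit:** the carrier is still held and parallel to within about 0.5°. It is within about 2.5 mm of the middle along the slope and 1.5 mm sideways.
- **Surroundings:** the keys look up in the scene picture. The bystanders I could see there had not visibly moved; I did not measure their displacement.

**Disagreements:**
- The underside came out 0.8–1 mm below the stage face, which cannot be real and fits the camera error.
- The ledge's inner face read −23 mm in one view and −21.4 mm in another.
- The top camera gave a slope of 35.3°, against 35.9° from the wrist camera.

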